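# Sort the corks and pegs into the dry-store tin, seal its inner lid, lift off the outer lid

### The job

Put the loose cork and the loose peg away in the round cream tin, each in the half that already holds its own kind. Then set the nested double lid on the tin and press it down until the inner lid has snapped fully home in the neck, and lift the outer lid off again by itself, leaving the inner lid seated, so that I can see the seal. Finish while still holding the outer lid, level and still, about a hand's breadth above the tin, and leave the lemon, mug, matchbox and garlic where they are.

Things in the scene. Friction and masses are not known exactly. Their poses are not given: they have to be found in the camera images.
- tin: Round cream tin with a dark green band, fixed, open at the start. Outer diameter 132 mm, height 78 mm; inside diameter 119 mm, floor 4 mm above the underside. The top 29 mm is a neck, 126 mm outer diameter. A thin aluminium divider (2 mm thick, top edge 30 mm above the underside) runs across the middle along the tin's x axis, making a +y and a -y half. Origin: centre of the underside, z up.
- tin_rim (a point): Centre of the tin's mouth, level with the steel rim, 78 mm above the worktop. Four wire springs inside the neck snap over the bead of the inner lid's plug: pressing it home takes about 8 to 15 N over the last 9 mm; then they hold it against several times the pull of the clip in the outer lid, so the outer lid comes off alone. An inner lid that is not home comes up with the outer lid.
- outer_lid: Outer lid: cream cap, 136 mm outer diameter, 0.18 to 0.28 kg; flat crown (76 mm diameter) 50 mm above the skirt's lower edge, wooden knob on it. Origin: centre of the skirt's lower edge, z up. Starts standing on the worktop with the inner lid clipped inside. The skirt (131 mm inside) slips over the tin's neck; with both lids home its origin is 25 mm below the rim, 53 mm above the worktop.
- outer_knob (a point): Middle of the outer lid's upright round wooden knob, on its axis, 63 mm above the outer lid's origin. The knob is 28 mm in diameter and stands 26 mm high, from 50 to 76 mm above the outer lid's origin.
- inner_lid: Inner lid, bare aluminium, 0.07 kg, hidden in the outer lid at the start. Flange 124 mm in diameter, 3 mm thick; plug below, 116 mm in diameter, 19 mm deep; knob above, 18 mm wide, 18 mm high. Origin: centre of the flange's underside, z up; this face rests on the rim when home. Nested, it hangs in a light spring clip (lets go at about 3 N), its origin about 25 mm above the outer lid's.
- cork_loose: Loose bottle cork lying on its side on the worktop, 24 mm in diameter, 35 mm long along its y axis. Origin on its underside as it lies at the start (12 mm from its axis).
- peg_loose: Loose wooden clothes peg lying on the worktop, 74 mm long along its x axis, 13 mm wide (two 4 mm jaws, 10 mm over both at the middle), 10 mm high. Origin at the centre of its underside.
- cork_stored: The cork already in the tin (same size and axes as the loose one); it shows which half is for corks.
- peg_stored: The peg already in the tin (same size and axes as the loose one), lying along the divider; it shows which half is for pegs.
- lemon: Yellow lemon, 72 x 57 x 58 mm, behind the tin. Leave alone.
- mug: White enamel mug with a blue rim, 82 mm across, 80 mm high, behind the work. Leave alone.
- matchbox: Red matchbox, 36 x 54 x 16 mm, at the back left. Leave alone.
- garlic: Garlic bulb, 53 x 52 x 52 mm, in front of the tin. Leave alone.

How it is judged:
On the way, in this order (a step that is already met when the one before it is completed fails the run):
1. the loose cork and the loose peg lie in the tin, each in the half with its own kind, let go (horizontal distance between each of cork_loose, peg_loose, cork_stored, peg_stored and tin below 0.058 m and height (world z) of each of cork_loose, peg_loose, cork_stored, peg_stored below 0.05 m and (y of each of cork_loose, cork_stored in the frame of tin above 0.004 m or y of each of cork_loose, cork_stored in the frame of tin below -0.004 m) and (y of each of peg_loose, peg_stored in the frame of tin above 0.004 m or y of each of peg_loose, peg_stored in the frame of tin below -0.004 m) and ((y of cork_loose in the frame of tin above 0 m and y of peg_loose in the frame of tin below 0 m) or (y of cork_loose in the frame of tin below 0 m and y of peg_loose in the frame of tin above 0 m)) and contact force between the fingers and cork_loose below 0.2 N and contact force between the fingers and peg_loose below 0.2 N), for 0.2 s.
2. both lids are down on the tin and the inner lid is fully home in the neck (horizontal distance between inner_lid and tin_rim below 0.004 m and z of inner_lid in the frame of tin_rim between -0.002 and 0.002 m and angle between inner_lid's own z axis and vertical below 0.04 rad and horizontal distance between outer_lid and tin_rim below 0.006 m and z of outer_lid in the frame of tin_rim below -0.02 m), for 0.1 s.
3. the outer lid has come off upward alone while the inner lid stays home (horizontal distance between inner_lid and tin_rim below 0.004 m and z of inner_lid in the frame of tin_rim between -0.002 and 0.002 m and angle between inner_lid's own z axis and vertical below 0.04 rad and z of outer_lid in the frame of inner_lid above -0.005 m), for 0.1 s.
At the end, for the whole second after the job is handed in: Inner lid home in the neck (flange within 2 mm of the rim, 4 mm of centre, level); gripper holds the outer lid still and level over the tin (within 70 mm), lower edge 45 to 200 mm above the rim, touching neither tin nor inner lid; both corks in one half of the tin, both pegs in the other (horizontal distance between inner_lid and tin_rim below 0.004 m and z of inner_lid in the frame of tin_rim between -0.002 and 0.002 m and angle between inner_lid's own z axis and vertical below 0.04 rad and horizontal distance between each of cork_loose, peg_loose, cork_stored, peg_stored and tin below 0.058 m and height (world z) of each of cork_loose, peg_loose, cork_stored, peg_stored below 0.05 m and (y of each of cork_loose, cork_stored in the frame of tin above 0.004 m or y of each of cork_loose, cork_stored in the frame of tin below -0.004 m) and (y of each of peg_loose, peg_stored in the frame of tin above 0.004 m or y of each of peg_loose, peg_stored in the frame of tin below -0.004 m) and ((y of cork_loose in the frame of tin above 0 m and y of peg_loose in the frame of tin below 0 m) or (y of cork_loose in the frame of tin below 0 m and y of peg_loose in the frame of tin above 0 m)) and z of outer_lid in the frame of tin_rim between 0.045 and 0.2 m and horizontal distance between outer_lid and tin_rim below 0.07 m and angle between outer_lid's own z axis and vertical below 0.2 rad and linear speed of outer_lid below 0.03 m/s and contact force between the fingers and outer_lid above 2 N and contact force between outer_lid and inner_lid below 0.1 N and contact force between outer_lid and tin below 0.1 N); the arm keeps its last pose, push and grip.
It fails at once if the outer lid came off the inner lid while the inner lid was not home in the neck (z of inner_lid in the frame of outer_lid below 0.012 m and not (horizontal distance between inner_lid and tin_rim below 0.004 m and z of inner_lid in the frame of tin_rim between -0.002 and 0.002 m and angle between inner_lid's own z axis and vertical below 0.04 rad)).
It fails at once if the lemon was moved by more than 2 cm (distance of lemon from where it was at the start of the episode above 0.02 m).
It fails at once if the mug was moved by more than 2 cm (distance of mug from where it was at the start of the episode above 0.02 m).
It fails at once if the matchbox was moved by more than 2 cm (distance of matchbox from where it was at the start of the episode above 0.02 m).
It fails at once if the garlic was moved by more than 2 cm (distance of garlic from where it was at the start of the episode above 0.02 m).
It also fails if it takes over 70 s, if anything falls off the work surface, if the arm or the gripper's body presses on something with over 40 N, if the wrist force passes 120 N, or if a joint passes its speed limit or range.

### The arm

A 7-joint arm with a two-finger parallel gripper is mounted at the origin on a cart in front of the work surface, level with it; the furniture and walls round the work are solid. World frame = base frame: x ahead of the robot, y to its left, z up, the work surface at z = 0. Lengths are in m, angles in rad, forces in N, time in s.
With the tool pointing down it reaches from about 0.425 to 0.875 m from the base axis. Payload 4.7 kg.
Tool frame: the origin (TCP) lies between the finger pads; the fingertips stand 22 mm ahead of it and the grasp point (between the pads) lies 3 mm ahead of it; z points along the fingers, y is the line along which they close (so a half turn about z gives the same grasp; the last joint's range is limited). The gripper opens to 87 mm and grips with 3 to 60 N. Pads are 19 mm wide; open, the fingers measure 117 mm over their backs; the gripper's body (75 mm by 190 mm) begins 51 mm behind the grasp point.
Start: joints at [1.251, 0.321, -0.07, 1.45, 0.023, 1.371, -0.057], TCP at [0.213, -0.614, 0.245] pointing down, gripper open.
Joint ranges: [-2.86, 2.86], [-0.3, 2.09], [-1.38, 1.24], [0.06, 2.45], [-1.56, 4.7], [0.09, 2.05], [-2.69, 2.69]. Speed limits (rad/s): [2.57, 2.57, 3.14, 3.14, 3.14, 3.14, 3.14].

### API

Orientations are given as a rotation vector (axis times angle).
In Python, from bench import ctrl gives the robot as it stands. The module is installed in compiled form; this text tells all that it offers.
- The arm moves only by the tool send_rows, never from a script. Its argument "motion" is a list of rows, each an object with "claw": the opening, from -1 (shut) to 1 (fully open); "slide": the shift along the tool's x, y, z in mm, a list of three; "delta_rot": the turn, a rotation vector about the tool's x, y, z in rad, a list of three. In form: [{"claw": claw, "slide": [x, y, z], "delta_rot": [ax, ay, az]}, ...]. A call has 1 to 5 rows; each row is the pose to reach, as a shift and turn from the pose commanded when the call began, along the tool's axes at that moment; what a row does not reach only later rows make up. A row lasts 1/10 s, in which the tool goes at most 50 mm and 8.59 degrees, less where a joint would pass 70% of its speed; a pose out of reach is approached as far as the arm can. A call with a gripper value outside its range is refused whole. The fingers move at their own pace and stop on an object; "grip_force" is the grip in N (left out, the last holds). Time passes only in rows, so rows that repeat a pose let the fingers close. It gives the time, the measured TCP pose, the force, the opening and the grip force at its end, in the units of the state.
- ctrl.get_state(): the state, without advancing time (a new reading comes with each control period).
- ctrl.get_image(name): name is "scene" or "top" or "wrist"; returns a dict with "color" (420x560x3 uint8, blue, green, red), "fx", "fy", "cx", "cy" (pixels), "k1" (the pictures are not rectified: a ray, as slopes to the right and down, at radius r is drawn at 1 + k1 r^2 times it, then the intrinsics apply), "pose" (4x4, takes a point from camera to world coordinates). Camera axes: x right, y down, z forward; pixel columns grow to the right and rows downward; lengths in m; the calibration is good to about 2 mm. A picture is of the moment at which its call begins. There is no depth.
- ctrl.close_job(): hands the job in; it is judged then, once.
The state is a dict: "time": time; "joint_positions": joint angles; "qd": joint speeds; "joint_torque": joint torques, N m; "position": TCP position; "tool_rot": TCP orientation; "ft_force": force on the tool from outside, world axes, zero at the start; "torque": the same for the moment, N m; "grip_width": opening from 0.0 (shut) to 1.0 (fully open); "grip_force": force on a finger pad.
Only numpy, scipy, OpenCV 4.12 (cv2) and the standard library are available. Lean on these libraries where they do the work, as an engineer would, in place of code of your own. Each camera call takes 0.05 s, during which the arm holds its last target. There are 200 camera calls.

## Working session

There is one attempt and no reset: what is moved stays moved. The work goes in short steps, Python scripts to look and compute and a tool call to move; the robot and the scene stay as the last step left them, time stands still between calls to the robot, and variables do not carry over. Pictures are saved under pics/ and viewed, at most 10 in all, crops included, and the job is handed in when it is done.

Besides the shell and the picture viewer there is one more tool, called after ">>>" as name([rows], argument=value, ...), one row to a line, values as JSON. send_rows: Moves the arm, as the interface text tells. Its arguments: {"type":"object","properties":{"motion":{"type":"array","items":{"type":"object","properties":{"claw":{"type":"number"},"slide":{"type":"array","items":{"type":"number"}},"delta_rot":{"type":"array","items":{"type":"number"}}}}},"grip_force":{"type":"number"}},"required":["motion"]}

```bash
mkdir -p pics
cat > h.py <<'E'
import numpy as np, cv2
from bench import ctrl
from scipy.spatial.transform import Rotation as R
def ray(im,u,v):
    K=np.array([[im['fx'],0,im['cx']],[0,im['fy'],im['cy']],[0,0,1.]])
    p=cv2.undistortPoints(np.array([[[u,v]]],float),K,np.array([im['k1'],0,0,0,0.]))[0,0]
    T=np.array(im['pose']); return T[:3,3],T[:3,:3]@np.array([p[0],p[1],1])
def onz(im,u,v,z):
    o,d=ray(im,u,v); return o+d*(z-o[2])/d[2]
def st():
    s=ctrl.get_state(); return s,np.array(s['position']),R.from_rotvec(s['tool_rot'])
E
python3 - <<'E'
from h import *
for n in('top','scene'):
    im=ctrl.get_image(n); cv2.imwrite(f'pics/{n}0.png',im['color']); print(n,im['fx'],im['cx'],im['cy'],im['k1'],np.round(im['pose'],3).tolist())
s,p,r=st(); print(p,r.as_matrix().round(3).tolist(),s)
E
```

```text
top 387.60695829073296 276.9862411993945 220.76950035882754 -0.0765846030783572 [[0.017, -0.987, 0.16, 0.443], [-1.0, -0.016, 0.002, 0.038], [0.0, -0.16, -0.987, 0.908], [0.0, 0.0, 0.0, 1.0]]
scene 543.4789108814205 277.2142456540365 213.5650789408356 -0.10943156604706854 [[-0.89, -0.287, 0.354, 0.081], [-0.455, 0.588, -0.669, 0.981], [-0.016, -0.756, -0.654, 0.993], [0.0, 0.0, 0.0, 1.0]]
[ 0.21274262 -0.61371597  0.24355894] [[0.945, 0.328, -0.001], [0.328, -0.945, 0.002], [-0.0, -0.002, -1.0]] {'time': 0.1, 'joint_positions': array([ 1.25112881,  0.32176651, -0.07009401,  1.45155407,  0.02263927,
        1.37079432, -0.05688546]), 'qd': array([ 0.00189997, -0.00295978,  0.00033592, -0.00337978, -0.00063936,
       -0.00134779,  0.0011826 ]), 'joint_torque': array([ 2.19328622e-04, -4.92570484e+01, -4.05463949e-01, -3.13399386e+01,
       -6.41029654e-02,  3.94587731e-02,  4.10785799e-05]), 'position': array([ 0.21274262, -0.61371597,  0.24355894]), 'tool_rot': array([-3.09626974e+00, -5.21662109e-01,  6.50007394e-04]), 'ft_force': array([-0.41412469, -0.90746822,  0.1580198 ]), 'torque': array([ 0.00074717, -0.01480653,  0.01476491]), 'grip_force': 0.0, 'grip_width': 0.9994925302987384}
```

View pics/top0.png

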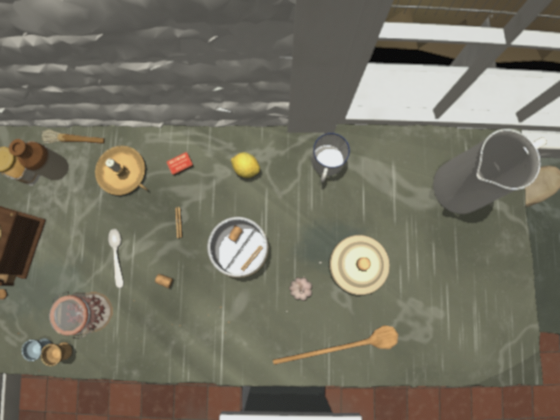

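View pics/scene0.png

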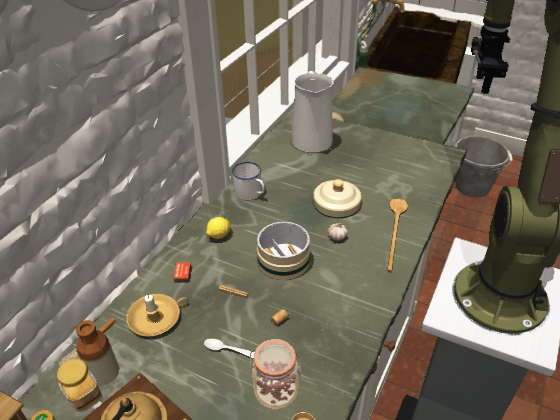

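The top view shows the tin at (238,248), with the stored cork above left of the divider (236,234) and the stored peg below right of it (252,259). The loose peg is at (179,222), the loose cork at (163,282), the lid at (360,265), the garlic at (301,289), the lemon at (245,165) and the mug at (330,155). The scene view agrees.

Run:
```python
from h import *
im=ctrl.get_image('top'); c=im['color']; hsv=cv2.cvtColor(c,cv2.COLOR_BGR2HSV)
cv2.imwrite('pics/crop.png',cv2.resize(c[195:315,150:410],None,fx=3,fy=3,interpolation=cv2.INTER_CUBIC))
m=cv2.inRange(hsv,(4,90,80),(25,255,255))
k,l,s,ce=cv2.connectedComponentsWithStats(m)
for i in range(1,k):
    x,y,w,h,a=s[i]
    if a<30 or not(150<ce[i][0]<400 and 190<ce[i][1]<310): continue
    ys,xs=np.where(l==i); print('blob',ce[i].round(1),a)
    for z in (0.005,0.012,0.02,0.116,0.129):
        P=np.array([onz(im,u,v,z)[:2] for u,v in zip(xs,ys)]); r=cv2.minAreaRect((P*1000).astype(np.float32))
        w_,V=np.linalg.eigh(np.cov(P.T)); a_=np.degrees(np.arctan2(V[1,1],V[0,1]))
        print(z,'mean',P.mean(0).round(4),'rect',np.round(r[0],1),np.round(r[1],1),'axis deg',a_.round(1))
# cream
for name,rng in(('cream',((15,25,140),(35,160,255))),('light',((0,0,95),(180,70,255)))):
    m=cv2.inRange(hsv,*rng); m=cv2.morphologyEx(m,cv2.MORPH_CLOSE,np.ones((5,5)))
    for q in cv2.findContours(m,cv2.RETR_EXTERNAL,cv2.CHAIN_APPROX_NONE)[0]:
        (x,y),_,_=cv2.minAreaRect(q)
        if cv2.contourArea(q)>1200 and 150<x<400 and 190<y<310:
            q=cv2.convexHull(q)[:,0]
            for z in(0,0.02,0.05,0.078):
                P=np.array([onz(im,u,v,z)[:2] for u,v in q],np.float32)*1000
                print(name,z,np.round(cv2.fitEllipse(P),1) if 0 else [np.round(t,1) for t in cv2.fitEllipse(P)])
```

```text
blob [178.3 222.7] 146
0.005 mean [0.5805 0.2734] rect [582.1 273.6] [72.4 12.3] axis deg -173.2
0.012 mean [0.5794 0.2716] rect [581.  271.8] [71.8 12.2] axis deg -173.2
0.02 mean [0.5782 0.2695] rect [579.8 269.7] [71.2 12.1] axis deg -173.2
0.116 mean [0.5636 0.2444] rect [565.  244.6] [63.5 10.8] axis deg -173.2
0.129 mean [0.5616 0.241 ] rect [563.  241.2] [62.5 10.6] axis deg -173.2
blob [235.1 233. ] 108
0.005 mean [0.5582 0.1376] rect [558.  138.1] [19.4 31.8] axis deg 155.4
0.012 mean [0.5573 0.1369] rect [557.1 137.3] [19.2 31.6] axis deg 155.4
0.02 mean [0.5563 0.136 ] rect [556.1 136.4] [19.1 31.3] axis deg 155.4
0.116 mean [0.544  0.1253] rect [543.9 125.7] [17.  27.9] axis deg 155.4
0.129 mean [0.5424 0.1239] rect [542.2 124.3] [16.7 27.5] axis deg 155.4
blob [363.  263.5] 129
0.005 mean [ 0.4914 -0.1625] rect [ 491.4 -162.4] [25.6 28.4] axis deg 108.2
0.012 mean [ 0.4911 -0.1609] rect [ 491.  -160.8] [25.4 28.2] axis deg 108.2
0.02 mean [ 0.4906 -0.1591] rect [ 490.6 -159.1] [25.1 28. ] axis deg 108.2
0.116 mean [ 0.4855 -0.1379] rect [ 485.4 -137.8] [22.4 24.9] axis d
[... 387 characters left out ...]
deg 69.9
0.129 mean [0.4442 0.2652] rect [444.3 265.7] [32.3 19.6] axis deg 69.9
cream 0 [array([ 490.2, -155.8]), array([139.8, 141. ]), np.float64(175.3)]
cream 0.02 [array([ 489.2, -151.6]), array([136.7, 137.9]), np.float64(175.3)]
cream 0.05 [array([ 487.6, -145.2]), array([132.1, 133.3]), np.float64(175.3)]
cream 0.078 [array([ 486.2, -139.2]), array([127.8, 128.9]), np.float64(175.3)]
light 0 [array([638.6,  71.2]), array([1206.4, 1976.5]), np.float64(8.8)]
light 0.02 [array([634.3,  70.4]), array([1179.8, 1933. ]), np.float64(8.8)]
light 0.05 [array([627.8,  69.3]), array([1139.9, 1867.7]), np.float64(8.8)]
light 0.078 [array([621.8,  68.3]), array([1102.7, 1806.7]), np.float64(8.8)]
```

View pics/crop.png

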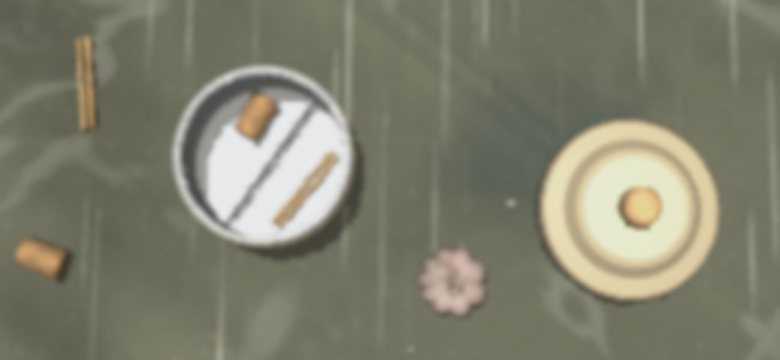

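The crop shows the tin rim centred at about full-frame (237.8,246.8). The divider runs from (226,270) to (256,229), i.e. a world axis near -36°. The loose peg and cork positions are plausible for size (72x12 and 37x22 mm). I'll move above the lid first and take a wrist view there.

>>> send_rows([
  {"claw": 1, "slide": [37, -31, 0], "delta_rot": [0, 0, 0]},
  {"claw": 1, "slide": [74, -62, 0], "delta_rot": [0, 0, 0]},
  {"claw": 1, "slide": [111, -94, 0], "delta_rot": [0, 0, 0]},
  {"claw": 1, "slide": [148, -126, 0], "delta_rot": [0, 0, 0]},
  {"claw": 1, "slide": [186, -158, 0], "delta_rot": [0, 0, 0]},
])

```text
time: 0.65
position: [0.3374, -0.4021, 0.2444]
tool_rot: [3.098, 0.521, -0.0]
ft_force: [0.0, -0.9, 0.4]
grip_width: 1.001
grip_force: 0.0
```

>>> send_rows([
  {"claw": 1, "slide": [37, -31, 0], "delta_rot": [0, 0, 0]},
  {"claw": 1, "slide": [74, -62, 0], "delta_rot": [0, 0, 0]},
  {"claw": 1, "slide": [111, -94, 0], "delta_rot": [0, 0, 0]},
  {"claw": 1, "slide": [148, -126, 0], "delta_rot": [0, 0, 0]},
  {"claw": 1, "slide": [186, -158, 0], "delta_rot": [0, 0, 0]},
])

```text
time: 1.15
position: [0.4613, -0.1919, 0.2446]
tool_rot: [3.097, 0.521, -0.0]
ft_force: [1.0, -0.0, -0.6]
grip_width: 0.998
grip_force: 0.0
```

>>> send_rows([
  {"claw": 1, "slide": [40, -33, 0], "delta_rot": [0, 0, 0]},
  {"claw": 1, "slide": [40, -33, 0], "delta_rot": [0, 0, 0]},
  {"claw": 1, "slide": [40, -33, 0], "delta_rot": [0, 0, 0]},
])

```text
time: 1.45
position: [0.4882, -0.148, 0.2444]
tool_rot: [3.097, 0.528, -0.001]
ft_force: [0.6, -1.3, 0.4]
grip_width: 0.999
grip_force: 0.0
```

```bash
cat >> h.py <<'E'
def go(x,y,z,yaw=None):
    s,p,r=st(); M=r.as_matrix(); y0=np.degrees(np.arctan2(M[1,0],M[0,0]))
    print('t',round(s['time'],2),'p',p.round(4),'yaw',y0.round(1),'tilt',M[:,2].round(4),'slide mm',(M.T@(np.array([x,y,z])-p)*1000).round(1),'drot z',None if yaw is None else np.round(np.radians(-(yaw-y0)),3),'q',np.round(s['joint_positions'],2),'F',np.round(s['ft_force'],1),'w',round(s['grip_width'],3),round(s['grip_force'],1))
E
python3 - <<'E'
from h import *
go(0.53,0.14,0.245,-36)
im=ctrl.get_image('wrist'); cv2.imwrite('pics/wl.png',im['color']); np.save('wl.npy',im,allow_pickle=True); print(np.round(im['pose'],3).tolist(),im['fx'],im['k1'])
E
```

```text
t 1.45 p [ 0.4882 -0.148   0.2444] yaw 19.3 tilt [-5.e-04 -1.e-04 -1.e+00] slide mm [ 134.8 -257.9   -0.7] drot z 0.966 q [ 0.73  0.05 -0.5   1.78  0.02  1.32 -1.01] F [ 0.6 -1.3  0.4] w 0.999 0.0
[[0.331, -0.9, -0.285, 0.566], [-0.944, -0.316, -0.1, -0.12], [0.0, 0.302, -0.953, 0.383], [0.0, 0.0, 0.0, 1.0]] 300.51996112181615 -0.03515189272370881
```

View pics/wl.png

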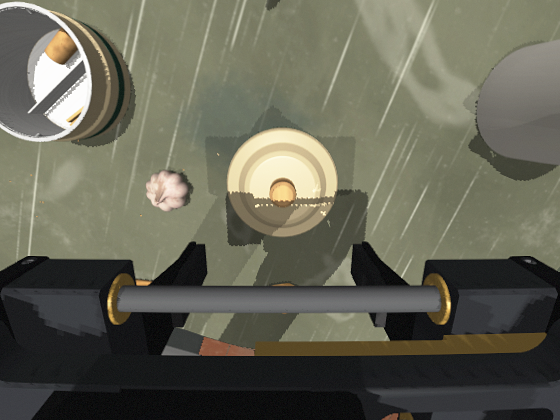

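The wrist view shows the lid centred near (283,183), with the knob at (284,192), and the tin at upper left. Next I turn to yaw ~187° and move over the tin.

>>> send_rows([
  {"claw": 1, "slide": [23, -44, 0], "delta_rot": [0, 0, -0.145]},
  {"claw": 1, "slide": [46, -88, 0], "delta_rot": [0, 0, -0.29]},
  {"claw": 1, "slide": [69, -132, 0], "delta_rot": [0, 0, -0.435]},
  {"claw": 1, "slide": [92, -177, 0], "delta_rot": [0, 0, -0.58]},
  {"claw": 1, "slide": [115, -221, 0], "delta_rot": [0, 0, -0.73]},
])

```text
time: 2.0
position: [0.5243, 0.0958, 0.2445]
tool_rot: [2.705, 1.594, -0.001]
ft_force: [0.2, -0.5, 0.2]
grip_width: 1.005
grip_force: 0.0
```

>>> send_rows([
  {"claw": 1, "slide": [0, 0, 0], "delta_rot": [0, 0, -0.145]},
  {"claw": 1, "slide": [0, 0, 0], "delta_rot": [0, 0, -0.29]},
  {"claw": 1, "slide": [0, 0, 0], "delta_rot": [0, 0, -0.435]},
  {"claw": 1, "slide": [0, 0, 0], "delta_rot": [0, 0, -0.58]},
  {"claw": 1, "slide": [0, 0, 0], "delta_rot": [0, 0, -0.73]},
])

```text
time: 2.5
position: [0.5243, 0.0941, 0.2442]
tool_rot: [1.958, 2.457, -0.002]
ft_force: [0.1, -0.0, -0.2]
grip_width: 1.001
grip_force: 0.0
```

>>> send_rows([
  {"claw": 1, "slide": [0, 0, 0], "delta_rot": [0, 0, -0.145]},
  {"claw": 1, "slide": [0, 0, 0], "delta_rot": [0, 0, -0.29]},
  {"claw": 1, "slide": [0, 0, 0], "delta_rot": [0, 0, -0.435]},
  {"claw": 1, "slide": [0, 0, 0], "delta_rot": [0, 0, -0.58]},
  {"claw": 1, "slide": [0, 0, 0], "delta_rot": [0, 0, -0.73]},
])

```text
time: 3.0
position: [0.5243, 0.094, 0.2441]
tool_rot: [-0.952, -2.994, 0.002]
ft_force: [-1.0, 0.5, -0.0]
grip_width: 1.001
grip_force: 0.0
```

>>> send_rows([
  {"claw": 1, "slide": [0, 0, 0], "delta_rot": [0, 0, -0.145]},
  {"claw": 1, "slide": [0, 0, 0], "delta_rot": [0, 0, -0.29]},
  {"claw": 1, "slide": [0, 0, 0], "delta_rot": [0, 0, -0.435]},
  {"claw": 1, "slide": [0, 0, 0], "delta_rot": [0, 0, -0.58]},
  {"claw": 1, "slide": [0, 0, 0], "delta_rot": [0, 0, -0.73]},
])

```text
time: 3.5
position: [0.5242, 0.094, 0.2441]
tool_rot: [0.179, -3.136, 0.002]
ft_force: [0.6, 1.2, -0.6]
grip_width: 1.001
grip_force: 0.0
```

Run:
```python
from h import *
go(0.581,0.273,0.2,-173.2)
im=ctrl.get_image('wrist'); cv2.imwrite('pics/wt.png',im['color']); np.save('wt.npy',im,allow_pickle=True)
```

```text
t 3.5 p [0.5242 0.094  0.2441] yaw -173.5 tilt [-7.0e-04 -1.3e-03 -1.0e+00] slide mm [-76.8 171.4  43.8] drot z -0.005 q [ 0.64  0.16 -0.94  1.72  0.13  1.34  1.36] F [ 0.6  1.2 -0.6] w 1.001 0.0
```

View pics/wt.png

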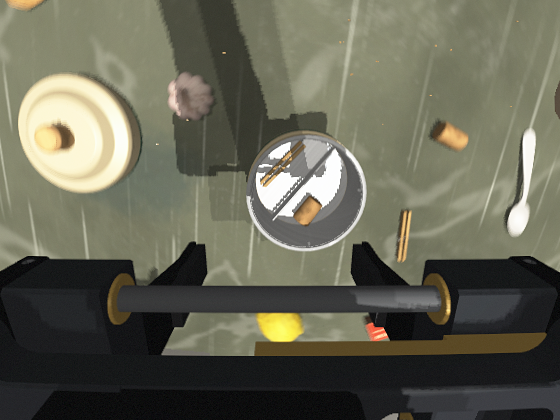

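The wrist view shows the tin mouth centred near (306,191), the divider from (274,219) to (338,150), the stored peg at (284,164) and the stored cork at (307,210). The loose peg is at (404,236) and the loose cork at (450,135).

```bash
cat >> h.py <<'E'
def blobs(im,lo=(4,90,80),hi=(25,255,255),amin=60):
    hsv=cv2.cvtColor(im['color'],cv2.COLOR_BGR2HSV); m=cv2.inRange(hsv,lo,hi); m[262:]=0
    k,l,s,ce=cv2.connectedComponentsWithStats(m)
    return [(ce[i].round(1),np.argwhere(l==i)[:,::-1]) for i in range(1,k) if s[i][4]>=amin]
def circ(im,u,v,z,r,tol=5):
    """refine a circle of radius r mm at height z near pixel u,v from Canny edges"""
    e=np.argwhere(cv2.Canny(cv2.cvtColor(im['color'],cv2.COLOR_BGR2GRAY),40,100)[:262])[:,::-1]
    e=e[np.hypot(e[:,0]-u,e[:,1]-v)<130]; P=np.array([onz(im,a,b,z)[:2] for a,b in e])*1000
    c=onz(im,u,v,z)[:2]*1000
    for t in (tol*1.6,tol,tol*.6,tol*.6,tol*.6):
        d=np.hypot(*(P-c).T); Q=P[abs(d-r)<t]; f=np.linalg.lstsq(np.c_[2*Q,np.ones(len(Q))],(Q**2).sum(1),rcond=None)[0]; c=f[:2]
    return c.round(1),np.sqrt(f[2]+c@c).round(1),len(Q)
def obj(im,P,z):
    P=np.array([onz(im,u,v,z)[:2] for u,v in P])*1000; r=cv2.minAreaRect(P.astype(np.float32)); V=np.linalg.eigh(np.cov(P.T))[1]
    return P.mean(0).round(1),np.round(r[0],1),np.round(r[1],1),np.degrees(np.arctan2(V[1,1],V[0,1])).round(1)
E
python3 - <<'E'
from h import *
wl=np.load('wl.npy',allow_pickle=True).item(); wt=np.load('wt.npy',allow_pickle=True).item()
for r in(59.5,63): print('rim wt',r,circ(wt,306.5,191,.078,r,3))
for r in(59.5,63): print('rim wl',r,circ(wl,38,72,.078,r,3))
print('top rim',circ(ctrl.get_image('top'),237.8,246.8,.078,62,4))
for z,r in((.05,38),(.0,68),(.02,68)): print('lid wl',z,circ(wl,283,183,z,r,3),circ(wt,80,132,z,r,3))
for n,w in(('wl',wl),('wt',wt)):
  for c,P in blobs(w):
    print(n,c,len(P),*[ (z,)+obj(w,P,z) for z in((.076,) if n=='wl' else (.008,.016,.076))],sep='\n   ')
a,b=onz(wt,274,219,.03),onz(wt,338,150,.03); print('div',a,b,np.degrees(np.arctan2(*(b-a)[1::-1])))
E
```

```text
rim wt 59.5 (array([516.7, 122.4]), np.float64(59.8), 282)
rim wt 63 (array([516.3, 120.9]), np.float64(63.0), 436)
rim wl 59.5 (array([526.9, 108.6]), np.float64(59.4), 179)
rim wl 63 (array([525.6, 106.4]), np.float64(62.9), 281)
top rim (array([591.9,  33.8]), np.float64(62.0), 80)
lid wl 0.05 (array([ 495. , -150.6]), np.float64(38.1), 153) (array([ 483.6, -130.4]), np.float64(37.7), 100)
lid wl 0.0 (array([ 486.7, -152.9]), np.float64(68.4), 162) (array([ 491.2, -163.2]), np.float64(68.1), 136)
lid wl 0.02 (array([ 486.5, -152.2]), np.float64(68.4), 405) (array([ 486.5, -147.2]), np.float64(68.2), 148)
wl
   [60.2 46.6]
   653
   (0.076, array([556. ,  94.3]), array([555.6,  93.9]), array([20.7, 28.7]), np.float64(151.5))
wl
   [ 74.1 116.4]
   77
   (0.076, array([496.6,  71.5]), array([497.8,  69.6]), array([ 5.8, 21.7]), np.float64(148.8))
wl
   [282.3 192.4]
   637
   (0.076, array([ 491.2, -150.5]), array([ 490.9, -150.4]), array([31.6, 27.6]), np.float64(-157.1))
wt
   [24.2  3.4]
   248
   (0.008, array([ 351.3, -213.4]), array([ 352.4, -212.6]), array([ 9.2, 43.7]), np.f
[... 1521 characters left out ...]
 (0.008, array([557.9, 135.6]), array([558.4, 135.7]), array([24.5, 37. ]), np.float64(154.0))
   (0.016, array([555.5, 134.5]), array([555.9, 134.7]), array([23.9, 36.3]), np.float64(154.0))
   (0.076, array([536.9, 126.5]), array([537.2, 126.6]), array([20. , 30.3]), np.float64(154.0))
wt
   [403.8 236. ]
   440
   (0.008, array([578.2, 271. ]), array([578.3, 270.5]), array([74.6, 13.3]), np.float64(-173.1))
   (0.016, array([575.3, 267. ]), array([575.3, 266.6]), array([73., 13.]), np.float64(-173.1))
   (0.076, array([553.5, 237.3]), array([553.5, 237. ]), array([61.1, 10.9]), np.float64(-173.1))
div [0.56593105 0.093097   0.03      ] [0.47288355 0.15778756 0.03      ] 145.19133659865733
```

Peg at about (0.579,0.2715), yaw -173°. I'm moving above it.

>>> send_rows([
  {"claw": 1, "slide": [-15, 34, 24], "delta_rot": [0, 0, 0]},
  {"claw": 1, "slide": [-30, 68, 50], "delta_rot": [0, 0, 0]},
  {"claw": 0.4, "slide": [-45, 102, 80], "delta_rot": [0, 0, 0]},
  {"claw": 0, "slide": [-60, 136, 110], "delta_rot": [0, 0, 0]},
  {"claw": 0, "slide": [-74.6, 170, 140], "delta_rot": [0, 0, 0]},
])

```text
time: 4.1
position: [0.5804, 0.2733, 0.1024]
tool_rot: [0.165, -3.137, 0.003]
ft_force: [1.0, -0.7, 0.2]
grip_width: 0.812
grip_force: 0.0
```

Run:
```python
from h import *
go(0.579,0.2715,0.0245,-173.1)
im=ctrl.get_image('wrist')
for c,P in blobs(im): print(c,len(P),obj(im,P,.008))
```

```text
t 4.1 p [0.5804 0.2733 0.1024] yaw -174.0 tilt [-3.0e-04 -1.8e-03 -1.0e+00] slide mm [ 1.5 -1.5 77.9] drot z -0.015 q [ 0.18  0.56 -0.88  1.61  0.46  1.19  0.88] F [ 1.  -0.7  0.2] w 0.812 0.0
[335.2  41.4] 2037 (array([444.3, 299.1]), array([444.6, 299.9]), array([40.2, 25. ]), np.float64(70.4))
[58.7 97.8] 886 (array([502. ,  99.3]), array([502.6,  99.1]), array([11.6, 74.3]), np.float64(140.0))
[108.5 177.7] 1182 (array([559.4, 134.4]), array([560.5, 134.4]), array([21.7, 45.7]), np.float64(147.5))
[279.1 199.4] 668 (array([563. , 272.1]), array([565.1, 272.7]), array([41.3, 14.8]), np.float64(-173.0))
[280.  244.1] 475 (array([601.9, 277. ]), array([601.6, 276.6]), array([30.4, 12.6]), np.float64(-174.9))
```

>>> send_rows([
  {"claw": 0, "slide": [0, 0.5, 40], "delta_rot": [0, 0, -0.015]},
  {"claw": 0, "slide": [0, 0.5, 70], "delta_rot": [0, 0, -0.015]},
  {"claw": 0, "slide": [0, 0.5, 78], "delta_rot": [0, 0, -0.015]},
  {"claw": -1, "slide": [0, 0.5, 78], "delta_rot": [0, 0, -0.015]},
  {"claw": -1, "slide": [0, 0.5, 78], "delta_rot": [0, 0, -0.015]},
], grip_force=15)

```text
time: 4.65
position: [0.5802, 0.2741, 0.0275]
tool_rot: [-0.195, 3.134, -0.0]
ft_force: [0.9, 0.2, -0.6]
grip_width: 0.402
grip_force: 0.0
```

>>> send_rows([
  {"claw": -1, "slide": [0, 0, 0], "delta_rot": [0, 0, 0]},
  {"claw": -1, "slide": [0, 0, 0], "delta_rot": [0, 0, 0]},
  {"claw": -1, "slide": [0, 0, 0], "delta_rot": [0, 0, 0]},
])

```text
time: 4.95
position: [0.5797, 0.2745, 0.0273]
tool_rot: [-0.199, 3.134, -0.0]
ft_force: [-0.9, -0.1, 0.2]
grip_width: 0.133
grip_force: 0.1
```

>>> send_rows([
  {"claw": -1, "slide": [0, 0, -40], "delta_rot": [0, 0, 0]},
  {"claw": -1, "slide": [0, 0, -80], "delta_rot": [0, 0, 0]},
  {"claw": -1, "slide": [0, 0, -120], "delta_rot": [0, 0, 0]},
  {"claw": -1, "slide": [0, 0, -150], "delta_rot": [0, 0, 0]},
  {"claw": -1, "slide": [0, 0, -150], "delta_rot": [0, 0, 0]},
])

```text
time: 5.45
position: [0.5813, 0.2765, 0.1821]
tool_rot: [-0.199, 3.127, 0.004]
ft_force: [1.2, -1.0, -0.1]
grip_width: 0.115
grip_force: 15.0
```

Run:
```python
from h import *
go(0.508,0.110,0.175,143)
```

```text
t 5.45 p [0.5813 0.2765 0.1821] yaw -172.7 tilt [ 0.0083  0.0034 -1.    ] slide mm [  93.8 -155.9    6. ] drot z -5.51 q [ 0.2   0.49 -0.92  1.53  0.4   1.31  0.93] F [ 1.2 -1.  -0.1] w 0.115 15.0
```

>>> send_rows([
  {"claw": -1, "slide": [19, -31, 0], "delta_rot": [0, 0, 0.148]},
  {"claw": -1, "slide": [38, -62, 0], "delta_rot": [0, 0, 0.296]},
  {"claw": -1, "slide": [57, -94, 0], "delta_rot": [0, 0, 0.444]},
  {"claw": -1, "slide": [76, -125, 0], "delta_rot": [0, 0, 0.592]},
  {"claw": -1, "slide": [94, -156, 0], "delta_rot": [0, 0, 0.74]},
])

```text
time: 5.95
position: [0.5044, 0.1064, 0.1757]
tool_rot: [-0.957, -2.991, 0.001]
ft_force: [0.4, -0.3, -0.3]
grip_width: 0.118
grip_force: 15.0
```

>>> send_rows([
  {"claw": -1, "slide": [0, 0, 0], "delta_rot": [0, 0, 0.03]},
  {"claw": -1, "slide": [0, 0, 0], "delta_rot": [0, 0, 0.03]},
  {"claw": -1, "slide": [0, 0, 0], "delta_rot": [0, 0, 0.03]},
])

```text
time: 6.25
position: [0.5057, 0.1091, 0.1765]
tool_rot: [-0.988, -2.982, -0.001]
ft_force: [-1.1, 0.5, -0.1]
grip_width: 0.111
grip_force: 15.0
```

Run:
```python
from h import *
go(0.508,0.110,0.058,143)
im=ctrl.get_image('wrist'); cv2.imwrite('pics/wp.png',im['color']); np.save('wp.npy',im,allow_pickle=True)
```

```text
t 6.25 p [0.5057 0.1091 0.1765] yaw 143.3 tilt [ 2.e-04  7.e-04 -1.e+00] slide mm [ -1.3   2.  118.5] drot z 0.006 q [ 0.52  0.16 -0.84  1.84  0.12  1.2   0.57] F [-1.1  0.5 -0.1] w 0.111 15.0
```

View pics/wp.png

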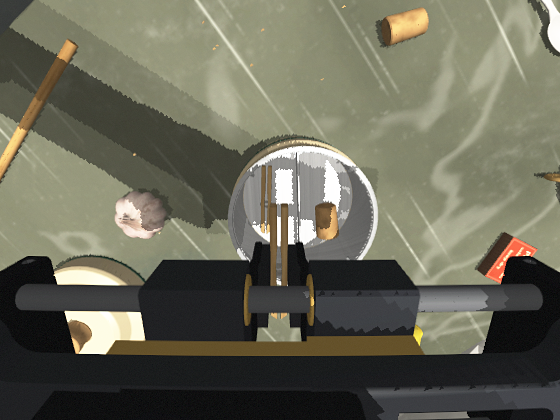

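The peg is held between the fingers (272–285, 205) and is parallel to the divider (column 297), on the peg side next to the stored peg (265,195). I'll refine the tin centre.

Run:
```python
from h import *
w=np.load('wp.npy',allow_pickle=True).item()
for r in(59.5,63): print(circ(w,304,212,.078,r,3))
for u,v in((231,212),(377,212)): print(onz(w,u,v,.078))
a,b=onz(w,297.5,153,.03),onz(w,297.5,243,.03); print('div',a,b,np.degrees(np.arctan2(*(a-b)[1::-1])))
for c,P in blobs(w): print(c,len(P),obj(w,P,.012))
```

```text
(array([515.2, 126.9]), np.float64(59.6), 428)
(array([514.9, 128.4]), np.float64(62.9), 355)
[0.47752193 0.08042574 0.078     ]
[0.55020465 0.17807893 0.078     ]
div [0.47745809 0.15203486 0.03      ] [0.55246114 0.09831983 0.03      ] 144.39084789533982
[405.1  25.2] 1205 (array([444.3, 297.1]), array([444. , 296.8]), array([43.1, 23.9]), np.float64(71.9))
[ 36.9 103.4] 1794 (array([287.3, -25.8]), array([289.3, -36.3]), array([ 11.7, 168. ]), np.float64(102.8))
[262.5 199.3] 216 (array([497.5,  93.8]), array([497.9,  93.6]), array([ 3.3, 72. ]), np.float64(141.5))
[271.6 219.9] 583 (array([521.7,  87.5]), array([517.4,  90.5]), array([  9.8, 106.9]), np.float64(145.8))
[552.5 176.9] 106 (array([660. , 354.6]), array([659.4, 354.6]), array([18.9,  8.2]), np.float64(-135.2))
[326.3 221. ] 742 (array([557.3, 134.2]), array([557.8, 134.3]), array([23.9, 41.7]), np.float64(151.9))
[283.9 231.9] 384 (array([540.5,  90.1]), array([541.6,  89.4]), array([ 6.6, 66.7]), np.float64(143.3))
[515.9 249.5] 475 (array([714.9, 288.1]), array([721.3, 286. ]), array([37.2, 33.8]), np.float64(63.2))
```

>>> send_rows([
  {"claw": -1, "slide": [0, 3, 35], "delta_rot": [0, 0, 0]},
  {"claw": -1, "slide": [0, 3, 70], "delta_rot": [0, 0, 0]},
  {"claw": -1, "slide": [0, 3, 100], "delta_rot": [0, 0, 0]},
  {"claw": -1, "slide": [0, 3, 119], "delta_rot": [0, 0, 0]},
  {"claw": -1, "slide": [0, 3, 121], "delta_rot": [0, 0, 0]},
])

```text
time: 6.8
position: [0.5053, 0.1116, 0.0528]
tool_rot: [-0.986, -2.977, 0.001]
ft_force: [-0.4, -0.5, -0.6]
grip_width: 0.112
grip_force: 15.0
```

>>> send_rows([
  {"claw": -0.4, "slide": [0, 0, 0], "delta_rot": [0, 0, 0]},
  {"claw": -0.4, "slide": [0, 0, 0], "delta_rot": [0, 0, 0]},
  {"claw": -0.4, "slide": [0, 0, 0], "delta_rot": [0, 0, 0]},
])

```text
time: 7.1
position: [0.5086, 0.1109, 0.0569]
tool_rot: [0.991, 2.979, 0.001]
ft_force: [-0.9, -0.5, 0.1]
grip_width: 0.267
grip_force: 0.0
```

>>> send_rows([
  {"claw": -0.4, "slide": [0, 0, -40], "delta_rot": [0, 0, 0]},
  {"claw": -0.4, "slide": [0, 0, -80], "delta_rot": [0, 0, 0]},
  {"claw": -0.4, "slide": [0, 0, -120], "delta_rot": [0, 0, 0]},
  {"claw": -0.4, "slide": [0, 0, -120], "delta_rot": [0, 0, 0]},
])

```text
time: 7.5
position: [0.5114, 0.1117, 0.1821]
tool_rot: [0.989, 2.97, 0.006]
ft_force: [1.0, 0.8, -0.0]
grip_width: 0.299
grip_force: 0.0
```

Run:
```python
from h import *
go(0.444,0.300,0.15,71)
im=ctrl.get_image('wrist'); cv2.imwrite('pics/wq.png',im['color']); np.save('wq.npy',im,allow_pickle=True)
for c,P in blobs(im): print(c,len(P),obj(im,P,.012))
for r in(59.5,63): print(circ(im,304,212,.078,r,3))
```

```text
t 7.5 p [0.5114 0.1117 0.1821] yaw 143.2 tilt [ 0.012  -0.     -0.9999] slide mm [167.1 110.2  31.3] drot z 1.26 q [ 0.52  0.16 -0.85  1.83  0.13  1.2   0.56] F [ 1.   0.8 -0. ] w 0.299 0.0
[395.4  20.6] 1191 (array([444. , 296.5]), array([444. , 296.5]), array([42.6, 24. ]), np.float64(72.0))
[33.9 95.7] 1708 (array([286.3, -21.3]), array([288.7, -31.7]), array([ 11.8, 158.1]), np.float64(102.9))
[272. 191.] 195 (array([505. , 108.7]), array([506. , 107.8]), array([ 2.2, 71.3]), np.float64(142.9))
[278.  191.2] 196 (array([508.9, 113.6]), array([509.9, 113. ]), array([ 2.2, 71.3]), np.float64(143.1))
[256.4 192.8] 244 (array([496.6,  94.3]), array([497.8,  93.3]), array([ 3.3, 71.6]), np.float64(141.8))
[262.6 191.8] 219 (array([499.7, 100.2]), array([501.7,  98.5]), array([ 3.2, 71.6]), np.float64(141.7))
[549.1 172.6] 222 (array([666.9, 359.9]), array([672.2, 362.2]), array([45.9, 18.8]), np.float64(-152.7))
[319.4 214.7] 713 (array([556.8, 134. ]), array([557.1, 134.1]), array([23.4, 41.3]), np.float64(151.3))
[503.8 247. ] 778 (array([718.5, 282.9]), array([721.5, 281.9]), array([41.9, 44.9]), np.float64(83.8))
(array([520.2, 130.4]), np.float64(59.4), 278)
(array([521.9, 129.1]), np.float64(63.2), 200)
```

View pics/wq.png

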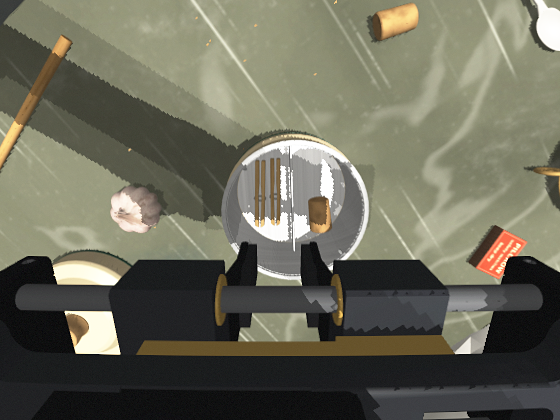

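The pegs lie side by side at (260,192) and (275,191), left of the divider. Now the cork.

>>> send_rows([
  {"claw": 0, "slide": [33, 21, 0], "delta_rot": [0, 0, 0.145]},
  {"claw": 0, "slide": [66, 43, 0], "delta_rot": [0, 0, 0.29]},
  {"claw": 0, "slide": [99, 65, 10], "delta_rot": [0, 0, 0.435]},
  {"claw": 0, "slide": [133, 87, 30], "delta_rot": [0, 0, 0.58]},
  {"claw": 0, "slide": [167, 109, 60], "delta_rot": [0, 0, 0.73]},
])

```text
time: 8.05
position: [0.4442, 0.286, 0.1254]
tool_rot: [1.923, 2.482, 0.002]
ft_force: [1.2, 0.4, -0.5]
grip_width: 0.491
grip_force: 0.0
```

>>> send_rows([
  {"claw": 0, "slide": [0, 0, 0], "delta_rot": [0, 0, 0.145]},
  {"claw": 0, "slide": [0, 0, 0], "delta_rot": [0, 0, 0.29]},
  {"claw": 0, "slide": [0, 0, 0], "delta_rot": [0, 0, 0.435]},
  {"claw": 0, "slide": [0, 0, 0], "delta_rot": [0, 0, 0.53]},
  {"claw": 0, "slide": [0, 0, 0], "delta_rot": [0, 0, 0.53]},
])

```text
time: 8.55
position: [0.4441, 0.2841, 0.1249]
tool_rot: [2.502, 1.899, -0.002]
ft_force: [-0.4, 0.5, -0.7]
grip_width: 0.496
grip_force: 0.0
```

>>> send_rows([
  {"claw": 0, "slide": [0, 0, 0], "delta_rot": [0, 0, 0]},
  {"claw": 0, "slide": [0, 0, 0], "delta_rot": [0, 0, 0]},
])

```text
time: 8.75
position: [0.4444, 0.2843, 0.1252]
tool_rot: [2.501, 1.901, -0.001]
ft_force: [-0.7, 0.1, 0.2]
grip_width: 0.499
grip_force: 0.0
```

Run:
```python
from h import *
im=ctrl.get_image('wrist'); cv2.imwrite('pics/wc.png',im['color'])
go(0.444,0.298,0.028,71)
for c,P in blobs(im): print(c,len(P),obj(im,P,.012),obj(im,P,.02))
```

```text
t 8.8 p [0.4444 0.2843 0.1253] yaw 74.4 tilt [-3.e-04 -3.e-04 -1.e+00] slide mm [13.2 -4.1 97.3] drot z 0.06 q [ 0.1   0.24 -0.8   1.88  0.19  1.11 -1.04] F [-0.5 -0.4  0.6] w 0.503 0.0
[56.  30.6] 1591 (array([317.9, 470.1]), array([312.3, 470.3]), array([88.7, 21.5]), np.float64(-168.3)) (array([322.6, 466.8]), array([317.2, 466.9]), array([85.9, 20.8]), np.float64(-168.3))
[111.2   8. ] 76 (array([365.9, 471.6]), array([366. , 470.6]), array([ 6.9, 10.2]), np.float64(121.1)) (array([369.1, 468.2]), array([369.2, 467.2]), array([6.7, 9.9]), np.float64(121.1))
[535.4  24.1] 2040 (array([672.8, 377. ]), array([672.1, 374.6]), array([41.2, 51.3]), np.float64(85.9)) (array([666.2, 376.6]), array([665.6, 374.2]), array([39.9, 49.7]), np.float64(85.9))
[143.3  20.5] 794 (array([385.9, 456.7]), array([386.2, 456.6]), array([24.6, 33.2]), np.float64(166.9)) (array([388.5, 453.8]), array([388.8, 453.7]), array([23.8, 32.1]), np.float64(166.9))
[105.3  29.4] 172 (array([355.7, 459.5]), array([354.4, 458.4]), array([24.5,  8.4]), np.float64(56.5)) (array([359.2, 456.5]), array([357.9, 455.4])
[... 682 characters left out ...]
), array([17.1, 22. ]), np.float64(177.6)) (array([357.6, 433.8]), array([358.9, 435. ]), array([16.6, 21.3]), np.float64(177.6))
[87.8 64.7] 75 (array([332. , 440.6]), array([332.1, 440.8]), array([12.9,  4.1]), np.float64(-173.5)) (array([336.2, 438.2]), array([336.3, 438.4]), array([12.5,  3.9]), np.float64(-173.5))
[ 17.8 223.4] 2868 (array([208. , 336.9]), array([209.8, 346.6]), array([95.3, 57.4]), np.float64(71.0)) (array([216.2, 337.8]), array([217.9, 347.1]), array([92.3, 55.6]), np.float64(71.0))
[275.8 198.8] 1116 (array([444.1, 296.2]), array([443.6, 295.9]), array([40., 24.]), np.float64(70.7)) (array([444.8, 298.4]), array([444.3, 298.1]), array([38.7, 23.3]), np.float64(70.7))
```

>>> send_rows([
  {"claw": 0, "slide": [12.5, -4, 30], "delta_rot": [0, 0, 0.06]},
  {"claw": 0, "slide": [12.5, -4, 65], "delta_rot": [0, 0, 0.06]},
  {"claw": 0, "slide": [12.5, -4, 100], "delta_rot": [0, 0, 0.06]},
  {"claw": -1, "slide": [12.5, -4, 100], "delta_rot": [0, 0, 0.06]},
  {"claw": -1, "slide": [12.5, -4, 100], "delta_rot": [0, 0, 0.06]},
])

```text
time: 9.3
position: [0.4437, 0.2975, 0.0251]
tool_rot: [-2.558, -1.824, 0.002]
ft_force: [0.2, -0.9, 0.4]
grip_width: 0.393
grip_force: 0.0
```

>>> send_rows([
  {"claw": -1, "slide": [0, 0, 0], "delta_rot": [0, 0, 0]},
  {"claw": -1, "slide": [0, 0, 0], "delta_rot": [0, 0, 0]},
  {"claw": -1, "slide": [0, 0, 0], "delta_rot": [0, 0, 0]},
  {"claw": -1, "slide": [0, 0, 0], "delta_rot": [0, 0, 0]},
])

```text
time: 9.7
position: [0.4442, 0.2974, 0.0257]
tool_rot: [2.558, 1.822, 0.0]
ft_force: [0.7, -0.1, 1.0]
grip_width: 0.275
grip_force: 15.0
```

>>> send_rows([
  {"claw": -1, "slide": [0, 0, -40], "delta_rot": [0, 0, 0]},
  {"claw": -1, "slide": [0, 0, -80], "delta_rot": [0, 0, 0]},
  {"claw": -1, "slide": [0, 0, -120], "delta_rot": [0, 0, 0]},
  {"claw": -1, "slide": [0, 0, -150], "delta_rot": [0, 0, 0]},
  {"claw": -1, "slide": [0, 0, -150], "delta_rot": [0, 0, 0]},
])

```text
time: 10.2
position: [0.4463, 0.2994, 0.1803]
tool_rot: [2.557, 1.822, 0.013]
ft_force: [0.5, -0.1, -0.0]
grip_width: 0.273
grip_force: 15.0
```

Run:
```python
from h import *
go(0.518,0.148,0.175,54)
```

```text
t 10.2 p [0.4463 0.2994 0.1803] yaw 70.9 tilt [ 0.0082  0.0032 -1.    ] slide mm [-119.7  117.2    5.4] drot z 0.296 q [ 0.1   0.19 -0.81  1.8   0.15  1.2  -1.09] F [ 0.5 -0.1 -0. ] w 0.273 15.0
```

>>> send_rows([
  {"claw": -1, "slide": [-25, 25, 0], "delta_rot": [0, 0, 0.1]},
  {"claw": -1, "slide": [-50, 50, 0], "delta_rot": [0, 0, 0.2]},
  {"claw": -1, "slide": [-80, 80, 0], "delta_rot": [0, 0, 0.296]},
  {"claw": -1, "slide": [-116.5, 115.5, 0], "delta_rot": [0, 0, 0.296]},
  {"claw": -1, "slide": [-116.5, 115.5, 0], "delta_rot": [0, 0, 0.296]},
])

```text
time: 10.7
position: [0.5178, 0.1409, 0.1742]
tool_rot: [2.804, 1.408, -0.004]
ft_force: [-0.4, -0.1, -0.1]
grip_width: 0.271
grip_force: 15.0
```

>>> send_rows([
  {"claw": -1, "slide": [0, 0, 0], "delta_rot": [0, 0, 0]},
  {"claw": -1, "slide": [0, 0, 0], "delta_rot": [0, 0, 0]},
])

```text
time: 10.9
position: [0.5143, 0.1507, 0.175]
tool_rot: [-2.798, -1.427, 0.001]
ft_force: [-0.4, 0.7, -0.0]
grip_width: 0.275
grip_force: 15.0
```

Run:
```python
from h import *
go(0.5174,0.1515,0.0565,54)
im=ctrl.get_image('wrist'); cv2.imwrite('pics/wd.png',im['color'])
c=onz(im,276,200,.078); print(c)
T=np.array(im['pose']); 
for g in((516,125),(515,127),(520,128)):
  X=T[:3,:3].T@(np.array([g[0]/1e3,g[1]/1e3,.078])-T[:3,3]); u,v=im['fx']*X[0]/X[2]+im['cx'],im['fy']*X[1]/X[2]+im['cy']
  print((u,v),circ(im,u,v,.078,59.5,3),circ(im,u,v,.078,63,3))
```

```text
t 10.9 p [0.5143 0.1507 0.175 ] yaw 54.1 tilt [-1.1e-03  3.0e-04 -1.0e+00] slide mm [  2.5   2.2 118.5] drot z 0.001 q [ 0.28  0.18 -0.67  1.8   0.12  1.2  -1.06] F [-0.4  0.7 -0. ] w 0.275 15.0
[0.52048304 0.1646156  0.078     ]
(np.float64(299.14886190499857), np.float64(239.19280460394336)) (array([517.7, 124.6]), np.float64(59.9), 279) (array([515.5, 122.2]), np.float64(63.4), 318)
(np.float64(296.8413788549829), np.float64(238.07185607269454)) (array([516.7, 129.3]), np.float64(59.4), 203) (array([513.1, 123.6]), np.float64(63.2), 269)
(np.float64(301.01077247450723), np.float64(233.9926138992691)) (array([518.7, 125.6]), np.float64(60.1), 294) (array([522.1, 129.1]), np.float64(62.8), 392)
```

View pics/wd.png

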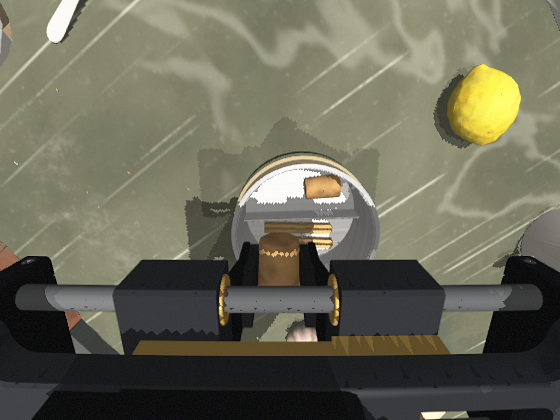

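The cork is held (279,245), left of the stored cork (322,187), on the cork side of the divider. I'm lowering it now.

>>> send_rows([
  {"claw": -1, "slide": [2, 0, 35], "delta_rot": [0, 0, 0]},
  {"claw": -1, "slide": [2, 0, 75], "delta_rot": [0, 0, 0]},
  {"claw": -1, "slide": [2, 0, 105], "delta_rot": [0, 0, 0]},
  {"claw": -1, "slide": [2, 0, 118], "delta_rot": [0, 0, 0]},
  {"claw": -1, "slide": [2, 0, 118], "delta_rot": [0, 0, 0]},
])

```text
time: 11.45
position: [0.5145, 0.1522, 0.056]
tool_rot: [-2.797, -1.428, 0.005]
ft_force: [-0.6, 0.1, 0.6]
grip_width: 0.273
grip_force: 15.0
```

>>> send_rows([
  {"claw": -0.2, "slide": [0, 0, 0], "delta_rot": [0, 0, 0]},
  {"claw": -0.2, "slide": [0, 0, 0], "delta_rot": [0, 0, 0]},
  {"claw": -0.2, "slide": [0, 0, 0], "delta_rot": [0, 0, 0]},
])

```text
time: 11.75
position: [0.5176, 0.1516, 0.0591]
tool_rot: [2.798, 1.425, 0.004]
ft_force: [0.9, -0.3, 0.6]
grip_width: 0.385
grip_force: 0.2
```

>>> send_rows([
  {"claw": -0.2, "slide": [0, 0, -40], "delta_rot": [0, 0, 0]},
  {"claw": -0.2, "slide": [0, 0, -80], "delta_rot": [0, 0, 0]},
  {"claw": -0.2, "slide": [-40, 0, -120], "delta_rot": [0, 0, 0]},
  {"claw": -0.2, "slide": [-80, 0, -145], "delta_rot": [0, 0, 0]},
  {"claw": -0.2, "slide": [-80, 0, -145], "delta_rot": [0, 0, 0]},
])

```text
time: 12.25
position: [0.4701, 0.0829, 0.2072]
tool_rot: [2.797, 1.415, 0.008]
ft_force: [1.1, -0.0, 0.1]
grip_width: 0.401
grip_force: 0.0
```

>>> send_rows([
  {"claw": 0, "slide": [0, 0, 0], "delta_rot": [0, 0, 0]},
  {"claw": 0, "slide": [0, 0, 0], "delta_rot": [0, 0, 0]},
  {"claw": 0, "slide": [0, 0, 0], "delta_rot": [0, 0, 0]},
])

```text
time: 12.55
position: [0.4691, 0.0877, 0.2016]
tool_rot: [-2.797, -1.428, 0.002]
ft_force: [0.3, -0.0, 0.2]
grip_width: 0.489
grip_force: 0.0
```

Run:
```python
from h import *
go(0.489,-0.150,0.2,19)
im=ctrl.get_image('wrist'); cv2.imwrite('pics/we.png',im['color']); np.save('we.npy',im,allow_pickle=True)
for c,P in blobs(im): print(c,len(P),obj(im,P,.014))
T=np.array(im['pose']); 
for g in((516,125),(515,127),(520,128)):
  X=T[:3,:3].T@(np.array([g[0]/1e3,g[1]/1e3,.078])-T[:3,3]); u,v=im['fx']*X[0]/X[2]+im['cx'],im['fy']*X[1]/X[2]+im['cy']
  print((u,v),circ(im,u,v,.078,59.5,3),circ(im,u,v,.078,63,3))
```

```text
t 12.55 p [0.4691 0.0877 0.2016] yaw 54.1 tilt [-1.6e-03  6.0e-04 -1.0e+00] slide mm [-180.9  155.6    1.4] drot z 0.612 q [ 0.41  0.01 -0.65  1.9   0.    1.24 -0.86] F [ 0.3 -0.   0.2] w 0.489 0.0
[465.2  34.9] 1494 (array([709.8, 108.6]), array([715.4, 106.4]), array([44.6, 66.1]), np.float64(103.1))
[321.9 106.8] 768 (array([556.6, 134.3]), array([556.4, 134.2]), array([23.1, 35.6]), np.float64(150.2))
[280.9 113.4] 746 (array([518.2, 153.8]), array([518.6, 153.9]), array([34. , 23.2]), np.float64(54.6))
[295.4 149.8] 235 (array([509. , 114.3]), array([510.5, 113.2]), array([ 3.9, 71.2]), np.float64(143.2))
[295.1 155.7] 230 (array([505.1, 109.2]), array([506.6, 107.8]), array([ 4.3, 71.4]), np.float64(143.4))
[297.3 164.8] 231 (array([501.4,  99.8]), array([502.5,  98.8]), array([ 4.2, 71.3]), np.float64(141.7))
[297.9 170.6] 241 (array([498.3,  94.1]), array([498.7,  93.7]), array([ 4.6, 71.4]), np.float64(141.8))
[  2.3 177. ] 60 (array([222. , 286.7]), array([222.1, 285.1]), array([16.9,  8.3]), np.float64(-149.7))
[ 31.4 231.2] 3762 (array([197.4, 221.8]), array([208.6, 229.4]), array([104. , 115.3]), np.float64(98.9))
(np.float64(298.7240185510193), np.float64(143.386484604863)) (array([520.1, 122.8]), np.float64(59.1), 539) (array([516.4, 123.7]), np.float64(62.9), 451)
(np.float64(296.4343960239917), np.float64(142.1589341496466)) (array([518.2, 124.9]), np.float64(60.0), 442) (array([516.2, 124.6]), np.float64(63.0), 444)
(np.float64(300.5712404670696), np.float64(137.68891075101504)) (array([520.3, 126.3]), np.float64(59.9), 470) (array([520.8, 123.1]), np.float64(63.1), 560)
```

View pics/we.png

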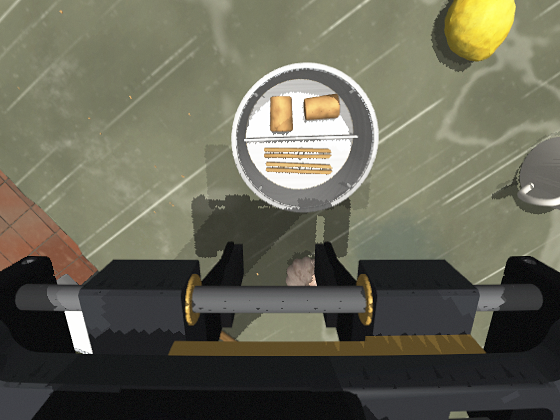

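Both corks lie above the divider (281,113 and 322,107) and both pegs below it (297,153 and 298,168), so both kinds are stored correctly. Rim spans 232–379 x 62–213. I'll refine the rim centre from its bright contour, and the lid from the earlier view.

```bash
cat >> h.py <<'E'
def rays_circ(im,c,z,rin,rout,n=180,sgn=1):
    """robust circle: strongest radial brightness step (sgn +1: dark outside) between rin and rout (mm) about c (mm) at z"""
    g=cv2.GaussianBlur(cv2.cvtColor(im['color'],cv2.COLOR_BGR2GRAY),(3,3),0).astype(float); T=np.array(im['pose'])
    K=np.array([[im['fx'],0,im['cx']],[0,im['fy'],im['cy']],[0,0,1.]]); D=np.array([im['k1'],0,0,0,0.])
    Ti=np.linalg.inv(T); rv=cv2.Rodrigues(Ti[:3,:3])[0]; rr=np.arange(rin,rout,.5); Q=[]
    for a in np.linspace(0,2*np.pi,n,endpoint=False):
        X=np.c_[c[0]+rr*np.cos(a),c[1]+rr*np.sin(a),np.full(len(rr),z*1e3)]/1e3
        px=cv2.projectPoints(X,rv,Ti[:3,3],K,D)[0][:,0]
        if px.min()<2 or px[:,0].max()>556 or px[:,1].max()>240: continue
        v=cv2.remap(g.astype(np.float32),px[:,0].astype(np.float32),px[:,1].astype(np.float32),1).ravel()
        d=-sgn*np.gradient(v); i=d.argmax()
        if d[i]>3: Q.append(X[i,:2]*1e3)
    Q=np.array(Q); k=np.ones(len(Q),bool)
    for _ in range(8):
        q=Q[k]; f=np.linalg.lstsq(np.c_[2*q,np.ones(len(q))],(q**2).sum(1),rcond=None)[0]; cc=f[:2]; R0=np.sqrt(f[2]+cc@cc)
        e=np.hypot(*(Q-cc).T)-R0; k=abs(e)<max(1.2,1.5*np.median(abs(e)))
    return cc.round(2),R0.round(2),int(k.sum()),np.abs(e[k]).mean().round(2)
E
python3 - <<'E'
from h import *
we=np.load('we.npy',allow_pickle=True).item(); wq=np.load('wq.npy',allow_pickle=True).item(); wt=np.load('wt.npy',allow_pickle=True).item(); wl=np.load('wl.npy',allow_pickle=True).item()
for n,w in(('we',we),('wq',wq),('wt',wt)):
    print(n,'outer',rays_circ(w,(517,125),.078,55,72),'inner',rays_circ(w,(517,125),.078,53,66,sgn=-1))
for z in(.05,): print('crown',rays_circ(wl,(490,-150),z,33,43),rays_circ(wl,(490,-150),z,33,43,sgn=-1))
for z in(0,.01,.02,.025): print('skirt',z,rays_circ(wl,(488,-151),z,60,76))
E
```

```text
we outer (array([520.76, 123.1 ]), np.float64(63.09), 176, np.float64(0.17)) inner (array([520.69, 122.77]), np.float64(59.07), 147, np.float64(0.29))
wq outer (array([519.71, 123.18]), np.float64(62.98), 83, np.float64(0.24)) inner (array([520.27, 122.67]), np.float64(59.26), 76, np.float64(0.34))
wt outer (array([519.4 , 122.39]), np.float64(63.12), 79, np.float64(0.28)) inner (array([519.91, 122.7 ]), np.float64(59.04), 93, np.float64(0.34))
crown (array([ 491.13, -149.89]), np.float64(41.27), 99, np.float64(0.42)) (array([ 484.03, -151.7 ]), np.float64(29.76), 18, np.float64(1.21))
skirt 0 (array([ 482.85, -153.58]), np.float64(71.65), 134, np.float64(0.36))
skirt 0.01 (array([ 484.28, -153.09]), np.float64(70.31), 171, np.float64(0.37))
skirt 0.02 (array([ 486.42, -152.25]), np.float64(68.41), 172, np.float64(0.34))
skirt 0.025 (array([ 487.59, -151.77]), np.float64(67.44), 158, np.float64(0.35))
```

The tin centre is consistent across three views at (0.520,0.123). Next I go over the lid and open the claw.

>>> send_rows([
  {"claw": 1, "slide": [-36, 31, 0], "delta_rot": [0, 0, 0.122]},
  {"claw": 1, "slide": [-72, 62, 0], "delta_rot": [0, 0, 0.244]},
  {"claw": 1, "slide": [-108, 94, 0], "delta_rot": [0, 0, 0.366]},
  {"claw": 1, "slide": [-144, 126, 0], "delta_rot": [0, 0, 0.488]},
  {"claw": 1, "slide": [-179.5, 157, 0], "delta_rot": [0, 0, 0.612]},
])

```text
time: 13.1
position: [0.4909, -0.1521, 0.2016]
tool_rot: [-3.099, -0.51, 0.002]
ft_force: [-0.5, 0.0, -0.7]
grip_width: 0.872
grip_force: 0.0
```

>>> send_rows([
  {"claw": 1, "slide": [0, 0, 0], "delta_rot": [0, 0, 0]},
  {"claw": 1, "slide": [0, 0, 0], "delta_rot": [0, 0, 0]},
  {"claw": 1, "slide": [0, 0, 0], "delta_rot": [0, 0, 0]},
])

```text
time: 13.4
position: [0.4909, -0.1489, 0.2018]
tool_rot: [-3.096, -0.521, 0.002]
ft_force: [-0.2, 0.4, 0.0]
grip_width: 0.992
grip_force: 0.0
```

Run:
```python
from h import *
im=ctrl.get_image('wrist'); np.save('wl2.npy',im,allow_pickle=True)
go(0.491,-0.150,0.0745,19)
for c,P in blobs(im):
  if len(P)>300: print(c,len(P),obj(im,P,.07),obj(im,P,.076))
print(rays_circ(im,(491,-150),.05,33,45),rays_circ(im,(488,-151),.02,60,76),rays_circ(im,(491,-150),.076,9,18))
```

```text
t 13.45 p [ 0.491  -0.1487  0.202 ] yaw 19.1 tilt [-8.e-04  9.e-04 -1.e+00] slide mm [ -0.4   1.4 127.5] drot z 0.002 q [ 0.64  0.08 -0.41  1.83  0.03  1.24 -1.02] F [-0.2 -0.4 -0.5] w 0.99 0.0
[27.6 43.3] 730 (array([554.8,  95.3]), array([554.4,  94.6]), array([20.6, 26.6]), np.float64(157.9)) (array([555.1,  90.5]), array([554.7,  89.8]), array([20.1, 26. ]), np.float64(157.9))
[10.6 72.2] 640 (array([527.4, 107.4]), array([527.5, 109.4]), array([28.6, 22.2]), np.float64(-144.5)) (array([528.3, 102.3]), array([528.4, 104.3]), array([27.9, 21.7]), np.float64(-144.5))
[280.8 205.4] 842 (array([ 490.4, -150.5]), array([ 490.6, -150.6]), array([33.5, 28.4]), np.float64(-159.3)) (array([ 492.1, -149.9]), array([ 492.3, -150. ]), array([32.8, 27.8]), np.float64(-159.3))
(array([ 489.58, -150.83]), np.float64(43.12), 111, np.float64(0.17)) (array([ 486.86, -151.71]), np.float64(68.52), 126, np.float64(0.36)) (array([ 490.97, -150.37]), np.float64(12.79), 121, np.float64(0.16))
```

>>> send_rows([
  {"claw": 0.2, "slide": [-0.8, 1.7, 40], "delta_rot": [0, 0, 0]},
  {"claw": 0.2, "slide": [-0.8, 1.7, 85], "delta_rot": [0, 0, 0]},
  {"claw": 0, "slide": [-0.8, 1.7, 115], "delta_rot": [0, 0, 0]},
  {"claw": 0, "slide": [-0.8, 1.7, 127], "delta_rot": [0, 0, 0]},
  {"claw": -1, "slide": [-0.8, 1.7, 127], "delta_rot": [0, 0, 0]},
], grip_force=6)

```text
time: 13.95
position: [0.4904, -0.1514, 0.075]
tool_rot: [-3.098, -0.52, 0.002]
ft_force: [-0.5, -0.0, 1.0]
grip_width: 0.63
grip_force: 0.0
```

>>> send_rows([
  {"claw": -1, "slide": [0, 0, 0], "delta_rot": [0, 0, 0]},
  {"claw": -1, "slide": [0, 0, 0], "delta_rot": [0, 0, 0]},
  {"claw": -1, "slide": [0, 0, 0], "delta_rot": [0, 0, 0]},
  {"claw": -1, "slide": [0, 0, 0], "delta_rot": [0, 0, 0]},
  {"claw": -1, "slide": [0, 0, 0], "delta_rot": [0, 0, 0]},
])

```text
time: 14.45
position: [0.4911, -0.1524, 0.0765]
tool_rot: [3.099, 0.516, 0.002]
ft_force: [-0.9, 2.5, 6.6]
grip_width: 0.321
grip_force: 6.0
```

Run:
```python
from h import *
go(0.4905,-0.1505,0.0745,109)
```

```text
t 14.45 p [ 0.4911 -0.1524  0.0765] yaw 18.9 tilt [ 1.1e-03 -1.0e-04 -1.0e+00] slide mm [ 0.1 -2.   2. ] drot z -1.572 q [ 0.62  0.21 -0.41  1.96  0.1   0.99 -1.07] F [-0.9  2.5  6.6] w 0.321 6.0
```

>>> send_rows([
  {"claw": -0.1, "slide": [0, 0, -2], "delta_rot": [0, 0, 0]},
  {"claw": 0, "slide": [0, 0, -3], "delta_rot": [0, 0, 0]},
  {"claw": 0, "slide": [0, 0, -3], "delta_rot": [0, 0, -0.1]},
  {"claw": 0, "slide": [0, 0, -3], "delta_rot": [0, 0, -0.24]},
  {"claw": 0, "slide": [0, 0, -3], "delta_rot": [0, 0, -0.38]},
])

```text
time: 14.95
position: [0.4903, -0.1532, 0.0784]
tool_rot: [2.942, 1.1, -0.001]
ft_force: [-0.0, 0.4, -0.1]
grip_width: 0.499
grip_force: 0.0
```

>>> send_rows([
  {"claw": 0, "slide": [0, 0, 0], "delta_rot": [0, 0, -0.145]},
  {"claw": 0, "slide": [0, 0, 0], "delta_rot": [0, 0, -0.29]},
  {"claw": 0, "slide": [0, 0, 0], "delta_rot": [0, 0, -0.435]},
  {"claw": 0, "slide": [0, 0, 0], "delta_rot": [0, 0, -0.58]},
  {"claw": 0, "slide": [0, 0, 0], "delta_rot": [0, 0, -0.72]},
])

```text
time: 15.45
position: [0.4902, -0.1532, 0.0783]
tool_rot: [2.366, 2.066, -0.001]
ft_force: [-1.0, -0.1, 0.5]
grip_width: 0.498
grip_force: 0.0
```

>>> send_rows([
  {"claw": 0, "slide": [0, 0, 0], "delta_rot": [0, 0, -0.145]},
  {"claw": 0, "slide": [0, 0, 0], "delta_rot": [0, 0, -0.29]},
  {"claw": 0, "slide": [0, 0, 0], "delta_rot": [0, 0, -0.435]},
  {"claw": 0, "slide": [0, 0, 0], "delta_rot": [0, 0, -0.47]},
  {"claw": 0, "slide": [0, 0, 0], "delta_rot": [0, 0, -0.47]},
])

```text
time: 15.95
position: [0.4903, -0.1532, 0.0783]
tool_rot: [-1.828, -2.555, 0.001]
ft_force: [-0.3, -0.6, 0.4]
grip_width: 0.5
grip_force: 0.0
```

Run:
```python
from h import *
go(0.4911,-0.1524,0.0765,109)
im=ctrl.get_image('wrist'); np.save('wl3.npy',im,allow_pickle=True)
for c,P in blobs(im):
  if len(P)>300: print(c,len(P),obj(im,P,.07),obj(im,P,.076))
print(rays_circ(im,(491,-150),.05,33,45),rays_circ(im,(491,-150),.076,9,18))
```

```text
t 15.95 p [ 0.4903 -0.1532  0.0783] yaw 108.8 tilt [-3.e-04 -3.e-04 -1.e+00] slide mm [0.5 1.1 1.8] drot z -0.003 q [ 0.79  0.23 -0.59  1.95  0.15  1.    0.46] F [-0.3 -0.6  0.4] w 0.5 0.0
[ 46.7 164.6] 6898 (array([ 360.1, -137.4]), array([ 363.3, -125. ]), array([ 35.9, 128.1]), np.float64(102.8)) (array([ 364.3, -134.8]), array([ 367.3, -122.9]), array([ 34.5, 122.9]), np.float64(102.8))
[277.6 248.3] 1222 (array([ 484.6, -140.2]), array([ 484.2, -139.3]), array([26.7, 17. ]), np.float64(-160.7)) (array([ 483.7, -137.6]), array([ 483.4, -136.7]), array([25.6, 16.3]), np.float64(-160.7))Traceback (most recent call last):
  File "<stdin>", line 6, in <module>
  File "h.py", line 44, in rays_circ
    q=Q[k]; f=np.linalg.lstsq(np.c_[2*q,np.ones(len(q))],(q**2).sum(1),rcond=None)[0]; cc=f[:2]; R0=np.sqrt(f[2]+cc@cc)
                                                         ~~~~~~~~~~^^^
    return umr_sum(a, axis, dtype, out, keepdims, initial, where)
numpy.exceptions.AxisError: axis 1 is out of bounds for array of dimension 1
```

>>> send_rows([
  {"claw": -1, "slide": [0.5, 0, 0], "delta_rot": [0, 0, 0]},
  {"claw": -1, "slide": [0.5, 0, 0], "delta_rot": [0, 0, 0]},
  {"claw": -1, "slide": [0.5, 0, 0], "delta_rot": [0, 0, 0]},
  {"claw": -1, "slide": [0.5, 0, 0], "delta_rot": [0, 0, 0]},
  {"claw": -1, "slide": [0.5, 0, 0], "delta_rot": [0, 0, 0]},
], grip_force=45)

```text
time: 16.5
position: [0.4902, -0.1523, 0.0785]
tool_rot: [-1.827, -2.555, 0.001]
ft_force: [-0.3, 0.1, 1.2]
grip_width: 0.31
grip_force: 45.0
```

>>> send_rows([
  {"claw": -1, "slide": [0, 0, 0], "delta_rot": [0, 0, 0]},
  {"claw": -1, "slide": [0, 0, 0], "delta_rot": [0, 0, 0]},
])

```text
time: 16.7
position: [0.4902, -0.1524, 0.0785]
tool_rot: [-1.827, -2.555, 0.001]
ft_force: [-1.3, -0.3, 0.1]
grip_width: 0.31
grip_force: 45.0
```

Run:
```python
from h import *
go(0.52,0.123,0.2,109)
```

```text
t 16.7 p [ 0.4902 -0.1524  0.0785] yaw 108.9 tilt [-3.e-04 -2.e-04 -1.e+00] slide mm [ 250.9  117.2 -121.5] drot z -0.002 q [ 0.79  0.23 -0.59  1.96  0.15  1.    0.45] F [-1.3 -0.3  0.1] w 0.31 45.0
```

>>> send_rows([
  {"claw": -1, "slide": [0, 0, -15], "delta_rot": [0, 0, 0]},
  {"claw": -1, "slide": [0, 0, -45], "delta_rot": [0, 0, 0]},
  {"claw": -1, "slide": [0, 0, -80], "delta_rot": [0, 0, 0]},
  {"claw": -1, "slide": [0, 0, -110], "delta_rot": [0, 0, 0]},
  {"claw": -1, "slide": [0, 0, -125], "delta_rot": [0, 0, 0]},
])

```text
time: 17.2
position: [0.4917, -0.1523, 0.207]
tool_rot: [1.824, 2.552, 0.001]
ft_force: [0.6, 0.4, -2.9]
grip_width: 0.306
grip_force: 45.0
```

>>> send_rows([
  {"claw": -1, "slide": [15, 7, 0], "delta_rot": [0, 0, 0]},
  {"claw": -1, "slide": [45, 21, 0], "delta_rot": [0, 0, 0]},
  {"claw": -1, "slide": [80, 37, 0], "delta_rot": [0, 0, 0]},
  {"claw": -1, "slide": [115, 54, 0], "delta_rot": [0, 0, 0]},
  {"claw": -1, "slide": [150, 70, 0], "delta_rot": [0, 0, 0]},
])

```text
time: 17.7
position: [0.5066, 0.0153, 0.2016]
tool_rot: [-1.825, -2.554, 0.002]
ft_force: [0.6, -0.8, -2.5]
grip_width: 0.308
grip_force: 45.0
```

>>> send_rows([
  {"claw": -1, "slide": [35, 16, 0], "delta_rot": [0, 0, 0]},
  {"claw": -1, "slide": [65, 31, 0], "delta_rot": [0, 0, 0]},
  {"claw": -1, "slide": [88, 41, 0], "delta_rot": [0, 0, 0]},
  {"claw": -1, "slide": [101, 47, 0], "delta_rot": [0, 0, 0]},
  {"claw": -1, "slide": [101, 47, 0], "delta_rot": [0, 0, 0]},
])

```text
time: 18.2
position: [0.5179, 0.1273, 0.2019]
tool_rot: [-1.817, -2.558, 0.0]
ft_force: [-0.6, -0.5, -2.7]
grip_width: 0.309
grip_force: 45.0
```

>>> send_rows([
  {"claw": -1, "slide": [0, 0, 0], "delta_rot": [0, 0, 0]},
  {"claw": -1, "slide": [0, 0, 0], "delta_rot": [0, 0, 0]},
  {"claw": -1, "slide": [0, 0, 0], "delta_rot": [0, 0, 0]},
])

```text
time: 18.5
position: [0.5198, 0.1217, 0.2031]
tool_rot: [1.83, 2.554, -0.002]
ft_force: [0.3, -0.5, -4.1]
grip_width: 0.307
grip_force: 45.0
```

Run:
```python
from h import *
go(0.52,0.123,0.165,109)
im=ctrl.get_image('scene'); c=im['color'][150:290,200:360]; cv2.imwrite('pics/s1.png',cv2.resize(c,None,fx=4,fy=4,interpolation=cv2.INTER_CUBIC))
```

```text
t 18.5 p [0.5198 0.1217 0.2031] yaw 108.7 tilt [-6.e-04 -8.e-04 -1.e+00] slide mm [ 1.2  0.6 38.1] drot z -0.004 q [ 0.48  0.17 -0.83  1.77  0.14  1.26 -0.06] F [ 0.3 -0.5 -4.1] w 0.307 45.0
```

View pics/s1.png

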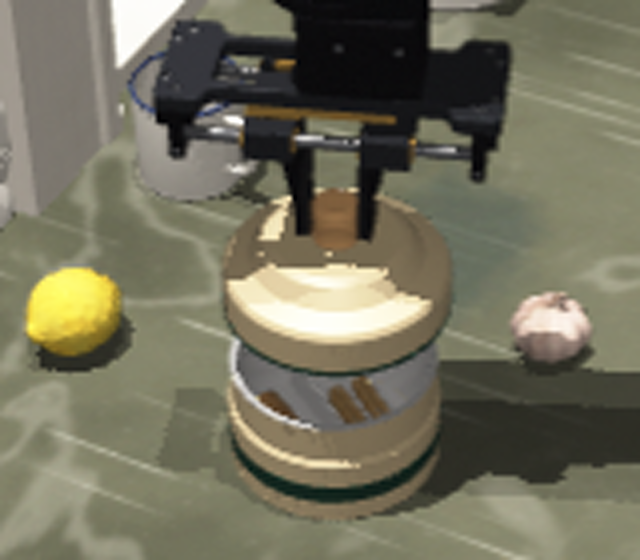

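The lid hangs level, centred above the tin mouth, and the neighbours are undisturbed (this was my tenth and last viewed picture). I'm lowering in guarded steps on force.

>>> send_rows([
  {"claw": -1, "slide": [0.6, 0.3, 15], "delta_rot": [0, 0, 0]},
  {"claw": -1, "slide": [1, 0.5, 30], "delta_rot": [0, 0, 0]},
  {"claw": -1, "slide": [1, 0.5, 40], "delta_rot": [0, 0, 0]},
  {"claw": -1, "slide": [1, 0.5, 40], "delta_rot": [0, 0, 0]},
  {"claw": -1, "slide": [1, 0.5, 40], "delta_rot": [0, 0, 0]},
])

```text
time: 19.05
position: [0.5198, 0.1243, 0.163]
tool_rot: [-1.827, -2.555, 0.001]
ft_force: [-0.4, -0.4, -2.8]
grip_width: 0.307
grip_force: 45.0
```

>>> send_rows([
  {"claw": -1, "slide": [0, 0, 3], "delta_rot": [0, 0, 0]},
  {"claw": -1, "slide": [0, 0, 6], "delta_rot": [0, 0, 0]},
  {"claw": -1, "slide": [0, 0, 8], "delta_rot": [0, 0, 0]},
  {"claw": -1, "slide": [0, 0, 8], "delta_rot": [0, 0, 0]},
])

```text
time: 19.45
position: [0.5199, 0.1241, 0.1553]
tool_rot: [1.827, 2.555, -0.001]
ft_force: [-0.7, -0.2, -3.0]
grip_width: 0.312
grip_force: 45.0
```

Run:
```python
from h import *
go(0.52,0.123,0.145,109)
```

```text
t 19.45 p [0.5199 0.1241 0.1553] yaw 108.9 tilt [-2.e-04 -3.e-04 -1.e+00] slide mm [-1.  -0.3 10.3] drot z -0.002 q [ 0.46  0.22 -0.83  1.83  0.18  1.17 -0.1 ] F [-0.7 -0.2 -3. ] w 0.312 45.0
```

>>> send_rows([
  {"claw": -1, "slide": [-1, -0.3, 2], "delta_rot": [0, 0, 0]},
  {"claw": -1, "slide": [-1, -0.3, 4], "delta_rot": [0, 0, 0]},
  {"claw": -1, "slide": [-1, -0.3, 4], "delta_rot": [0, 0, 0]},
])

```text
time: 19.75
position: [0.5199, 0.1229, 0.1512]
tool_rot: [-1.827, -2.555, 0.001]
ft_force: [0.9, 0.2, -3.8]
grip_width: 0.313
grip_force: 45.0
```

>>> send_rows([
  {"claw": -1, "slide": [0, 0, 2], "delta_rot": [0, 0, 0]},
  {"claw": -1, "slide": [0, 0, 4], "delta_rot": [0, 0, 0]},
  {"claw": -1, "slide": [0, 0, 4], "delta_rot": [0, 0, 0]},
])

```text
time: 20.05
position: [0.5199, 0.123, 0.1472]
tool_rot: [-1.827, -2.555, 0.001]
ft_force: [0.4, 0.3, -2.7]
grip_width: 0.31
grip_force: 45.0
```

>>> send_rows([
  {"claw": -1, "slide": [0, 0, 2], "delta_rot": [0, 0, 0]},
  {"claw": -1, "slide": [0, 0, 4], "delta_rot": [0, 0, 0]},
  {"claw": -1, "slide": [0, 0, 4], "delta_rot": [0, 0, 0]},
])

```text
time: 20.35
position: [0.5201, 0.123, 0.1433]
tool_rot: [1.827, 2.555, -0.0]
ft_force: [0.2, -0.1, -3.2]
grip_width: 0.306
grip_force: 45.0
```

>>> send_rows([
  {"claw": -1, "slide": [0, 0, 2], "delta_rot": [0, 0, 0]},
  {"claw": -1, "slide": [0, 0, 4], "delta_rot": [0, 0, 0]},
  {"claw": -1, "slide": [0, 0, 4], "delta_rot": [0, 0, 0]},
])

```text
time: 20.65
position: [0.5204, 0.1231, 0.1396]
tool_rot: [1.827, 2.555, 0.001]
ft_force: [0.4, -0.3, -2.1]
grip_width: 0.306
grip_force: 45.0
```

>>> send_rows([
  {"claw": -1, "slide": [0, 0, 2], "delta_rot": [0, 0, 0]},
  {"claw": -1, "slide": [0, 0, 4], "delta_rot": [0, 0, 0]},
  {"claw": -1, "slide": [0, 0, 4], "delta_rot": [0, 0, 0]},
])

```text
time: 20.95
position: [0.5199, 0.1232, 0.1354]
tool_rot: [-1.827, -2.556, 0.0]
ft_force: [-0.3, -0.1, -4.1]
grip_width: 0.311
grip_force: 45.0
```

>>> send_rows([
  {"claw": -1, "slide": [0, 0, 2], "delta_rot": [0, 0, 0]},
  {"claw": -1, "slide": [0, 0, 4], "delta_rot": [0, 0, 0]},
  {"claw": -1, "slide": [0, 0, 4], "delta_rot": [0, 0, 0]},
])

```text
time: 21.25
position: [0.5197, 0.123, 0.1316]
tool_rot: [-1.827, -2.555, 0.002]
ft_force: [-1.9, -0.5, 1.6]
grip_width: 0.309
grip_force: 45.0
```

>>> send_rows([
  {"claw": -1, "slide": [0, 0, 1.5], "delta_rot": [0, 0, 0]},
  {"claw": -1, "slide": [0, 0, 3], "delta_rot": [0, 0, 0]},
  {"claw": -1, "slide": [0, 0, 3], "delta_rot": [0, 0, 0]},
])

```text
time: 21.55
position: [0.5198, 0.123, 0.1314]
tool_rot: [1.827, 2.555, -0.004]
ft_force: [-9.6, -3.2, 21.4]
grip_width: 0.312
grip_force: 45.0
```

>>> send_rows([
  {"claw": -1, "slide": [0, 0, 1.5], "delta_rot": [0, 0, 0]},
  {"claw": -1, "slide": [0, 0, 3], "delta_rot": [0, 0, 0]},
  {"claw": -1, "slide": [0, 0, 3], "delta_rot": [0, 0, 0]},
])

```text
time: 21.85
position: [0.5198, 0.123, 0.1312]
tool_rot: [1.826, 2.554, -0.007]
ft_force: [-17.6, -5.4, 42.0]
grip_width: 0.31
grip_force: 45.0
```

The lid stops hard at the home height (TCP 0.1313, skirt edge at 0.053) under 45 N. I'll unload, then lift gently while reading the force.

>>> send_rows([
  {"claw": -1, "slide": [0, 0, -2], "delta_rot": [0, 0, 0]},
  {"claw": -1, "slide": [0, 0, -4.5], "delta_rot": [0, 0, 0]},
  {"claw": -1, "slide": [0, 0, -5.5], "delta_rot": [0, 0, 0]},
  {"claw": -1, "slide": [0, 0, -5.5], "delta_rot": [0, 0, 0]},
])

```text
time: 22.25
position: [0.5202, 0.1231, 0.1315]
tool_rot: [1.827, 2.555, -0.0]
ft_force: [-3.7, -1.5, 6.9]
grip_width: 0.31
grip_force: 45.0
```

>>> send_rows([
  {"claw": -1, "slide": [0, 0, -1], "delta_rot": [0, 0, 0]},
  {"claw": -1, "slide": [0, 0, -1], "delta_rot": [0, 0, 0]},
  {"claw": -1, "slide": [0, 0, -1], "delta_rot": [0, 0, 0]},
])

```text
time: 22.55
position: [0.5201, 0.1231, 0.1316]
tool_rot: [-1.827, -2.555, -0.0]
ft_force: [0.7, -0.4, -2.0]
grip_width: 0.31
grip_force: 45.0
```

>>> send_rows([
  {"claw": -1, "slide": [0, 0, -1], "delta_rot": [0, 0, 0]},
  {"claw": -1, "slide": [0, 0, -1], "delta_rot": [0, 0, 0]},
  {"claw": -1, "slide": [0, 0, -1], "delta_rot": [0, 0, 0]},
])

```text
time: 22.85
position: [0.5198, 0.1231, 0.1326]
tool_rot: [-1.827, -2.555, 0.001]
ft_force: [0.4, -0.4, -3.9]
grip_width: 0.309
grip_force: 45.0
```

>>> send_rows([
  {"claw": -1, "slide": [0, 0, -1], "delta_rot": [0, 0, 0]},
  {"claw": -1, "slide": [0, 0, -1], "delta_rot": [0, 0, 0]},
])

```text
time: 23.05
position: [0.5198, 0.123, 0.1338]
tool_rot: [-1.827, -2.555, 0.001]
ft_force: [0.3, 0.7, -4.4]
grip_width: 0.312
grip_force: 45.0
```

>>> send_rows([
  {"claw": -1, "slide": [0, 0, -1], "delta_rot": [0, 0, 0]},
  {"claw": -1, "slide": [0, 0, -1], "delta_rot": [0, 0, 0]},
])

```text
time: 23.25
position: [0.5204, 0.1232, 0.1354]
tool_rot: [1.827, 2.555, 0.0]
ft_force: [0.3, -0.1, -1.0]
grip_width: 0.31
grip_force: 45.0
```

>>> send_rows([
  {"claw": -1, "slide": [0, 0, -1], "delta_rot": [0, 0, 0]},
  {"claw": -1, "slide": [0, 0, -1], "delta_rot": [0, 0, 0]},
])

```text
time: 23.45
position: [0.5203, 0.1232, 0.1363]
tool_rot: [1.827, 2.555, 0.0]
ft_force: [0.3, -0.3, -2.8]
grip_width: 0.305
grip_force: 45.0
```

>>> send_rows([
  {"claw": -1, "slide": [0, 0, -1], "delta_rot": [0, 0, 0]},
  {"claw": -1, "slide": [0, 0, -1], "delta_rot": [0, 0, 0]},
])

```text
time: 23.65
position: [0.5201, 0.1231, 0.1372]
tool_rot: [1.827, 2.555, -0.0]
ft_force: [-0.2, 0.3, -2.3]
grip_width: 0.31
grip_force: 45.0
```

>>> send_rows([
  {"claw": -1, "slide": [0, 0, -1], "delta_rot": [0, 0, 0]},
  {"claw": -1, "slide": [0, 0, -1], "delta_rot": [0, 0, 0]},
])

```text
time: 23.85
position: [0.5201, 0.1231, 0.1382]
tool_rot: [1.827, 2.555, -0.0]
ft_force: [-0.4, 0.1, -1.6]
grip_width: 0.311
grip_force: 45.0
```

>>> send_rows([
  {"claw": -1, "slide": [0, 0, -1], "delta_rot": [0, 0, 0]},
  {"claw": -1, "slide": [0, 0, -1], "delta_rot": [0, 0, 0]},
])

```text
time: 24.05
position: [0.5203, 0.1232, 0.1393]
tool_rot: [1.827, 2.555, 0.0]
ft_force: [0.4, 0.3, -2.3]
grip_width: 0.311
grip_force: 45.0
```

The pull rose to 4.4 N, the lid jumped free and the carried weight dropped by about 1 N. The outer lid has come off alone, so I'm lifting it.

>>> send_rows([
  {"claw": -1, "slide": [0, 0, -8], "delta_rot": [0, 0, 0]},
  {"claw": -1, "slide": [0, 0, -20], "delta_rot": [0, 0, 0]},
  {"claw": -1, "slide": [0, 0, -35], "delta_rot": [0, 0, 0]},
  {"claw": -1, "slide": [0, 0, -50], "delta_rot": [0, 0, 0]},
  {"claw": -1, "slide": [0, 0, -65], "delta_rot": [0, 0, 0]},
])

```text
time: 24.55
position: [0.5203, 0.1233, 0.2059]
tool_rot: [1.827, 2.555, 0.001]
ft_force: [0.1, 0.5, -2.4]
grip_width: 0.313
grip_force: 45.0
```

>>> send_rows([
  {"claw": -1, "slide": [0, 0, -15], "delta_rot": [0, 0, 0]},
  {"claw": -1, "slide": [0, 0, -28], "delta_rot": [0, 0, 0]},
  {"claw": -1, "slide": [0, 0, -38], "delta_rot": [0, 0, 0]},
  {"claw": -1, "slide": [0, 0, -43], "delta_rot": [0, 0, 0]},
  {"claw": -1, "slide": [0, 0, -45], "delta_rot": [0, 0, 0]},
])

```text
time: 25.05
position: [0.5202, 0.1231, 0.2495]
tool_rot: [1.827, 2.555, 0.0]
ft_force: [-0.5, -0.2, -3.1]
grip_width: 0.312
grip_force: 45.0
```

>>> send_rows([
  {"claw": -1, "slide": [0, 0, 0], "delta_rot": [0, 0, 0]},
  {"claw": -1, "slide": [0, 0, 0], "delta_rot": [0, 0, 0]},
  {"claw": -1, "slide": [0, 0, 0], "delta_rot": [0, 0, 0]},
  {"claw": -1, "slide": [0, 0, 0], "delta_rot": [0, 0, 0]},
  {"claw": -1, "slide": [0, 0, 0], "delta_rot": [0, 0, 0]},
])

```text
time: 25.55
position: [0.52, 0.1231, 0.2488]
tool_rot: [-1.827, -2.555, 0.001]
ft_force: [-0.9, -0.3, -2.5]
grip_width: 0.313
grip_force: 45.0
```

Run:
```python
from h import *
go(0.52,0.123,0.25,109)
im=ctrl.get_image('scene'); h=cv2.cvtColor(im['color'],cv2.COLOR_BGR2HSV)
T=np.array(im['pose']); Ti=np.linalg.inv(T); K=np.array([[im['fx'],0,im['cx']],[0,im['fy'],im['cy']],[0,0,1.]])
for X in((.52,.123,.081),(.52,.123,.099),(.54,.16,.081),(.5,.17,.081),(.52,.165,.081),(.5,.18,.081)):
    u,v=cv2.projectPoints(np.array([X]),cv2.Rodrigues(Ti[:3,:3])[0],Ti[:3,3],K,np.array([im['k1'],0,0,0,0.]))[0].ravel()
    print(X,round(u),round(v),h[round(v),round(u)],im['color'][round(v),round(u)])
```

```text
t 25.55 p [0.52   0.1231 0.2488] yaw 108.9 tilt [-4.e-04 -2.e-04 -1.e+00] slide mm [-0.1  0.  -1.2] drot z -0.002 q [ 0.49  0.14 -0.84  1.71  0.11  1.34 -0.03] F [-0.9 -0.3 -2.5] w 0.313 45.0
(0.52, 0.123, 0.081) 283 238 [ 10   6 123] [120 121 123]
(0.52, 0.123, 0.099) 283 232 [  8   8 121] [117 118 121]
(0.54, 0.16, 0.081) 269 245 [ 18  11 117] [112 115 117]
(0.5, 0.17, 0.081) 282 253 [ 10   7 115] [112 113 115]
(0.52, 0.165, 0.081) 275 249 [  8   9 118] [114 115 118]
(0.5, 0.18, 0.081) 280 255 [ 10   7 226] [220 222 226]
```

The tin mouth now shows uniform grey aluminium in the image (the inner lid), and the outer lid hangs still and level about 92 mm above the rim.

```bash
python3 -c "
from bench import ctrl
print(ctrl.close_job())"
```

```text
the job is handed in; nothing more can be done
None
```

I handed the job in at about 26 s without hearing the verdict: the cork and peg lie with their own kind, the inner lid stayed in the neck after the double lid was pressed to a hard stop at home height with about 45 N, and the gripper holds the outer lid level and still about 92 mm above the rim.

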